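# Bolts to soak, lid shut, solvent can capped with a camlock

## Task

Put every hex bolt lying on the bench into the open soak bin and shut the bin's lid fully. Close the blue solvent can with the camlock cap: push the cap, arms still raised, fully home on the grooved neck, then swing its two cam arms all the way down, one after the other. Leave the hammer, the orange grease tube and the jar where they are.

Things in the scene. Friction and masses are not known exactly. Their poses are not given: they have to be found in the camera images.
- bin: fixed grey steel soak bin, 160 (x) x 240 (y) x 70 (z) mm outside, walls and floor 5 mm, open at the top. Origin: centre of its underside. Its lid is hinged along the far (+x) top edge; it stands to the left or to the right, turned by up to 0.25 rad
- lid (a joint): hinge of the bin's lid (grey plate 160 x 240 x 8 mm, 0.3 kg): 0 = shut flat on the rim, 1.57 = upright, 1.9 = leaning back; starts open at 1.55 to 1.75. The hinge is stiff: the lid stays at any angle and must be pushed all the way (3 to 5 N near its free edge)
- lid_hinge (a point): middle of the lid's hinge line, which runs along the bin's y axis, 80 mm to +x of the bin's centre, at rim height. Frame turns with the lid: the plate reaches 160 mm along this frame's -x, its underside is at z = 0 and its outer face at z = +8 mm
- lid_handle (a point): outer end of the lid's black knob, 43 mm out from the hinge plane on the lid's outer face, 130 mm from the hinge line, midway along y
- can: fixed blue solvent can, 170 x 170 x 90 mm, its flat top 90 mm above the bench, with an upright aluminium grooved neck at its middle. Origin: centre of its underside; it stands to the left or to the right, the other side from the bin
- neck_home (a point): the point on the neck's axis, 150 mm above the bench, where the cap's origin lies when fully home; z up. The neck is 63 mm in diameter, its top is 44 mm above this point and bevelled over 7 mm; groove 5 mm deep from 7 to 24 mm above this point. The seal above the groove catches the cap about 20 mm before home: from there it needs a push of 5 to 20 N, held square (it jams if tilted)
- cap: aluminium camlock cap standing mouth down on the bench, about 0.48 kg: cylinder 78 mm outside, 66 mm bore, 49 mm high, closed at the top (inner depth 44 mm). Origin: centre of the mouth; z up. A cam arm hinges on its +y side and another on its -y side. It may sit on the neck at any yaw; the noses of the arms catch under the neck's lip only when it is home
- cap_grip (a point): middle of the grip web on top of the cap, 66 mm above the mouth: web 12 mm (cap x) by 24 mm (cap y), from 49 to 83 mm above the mouth, with a wider bead 20 mm (x) by 24 mm (y) above it, from 83 to 91 mm: hold the web across the cap's x, below the bead
- cam_a (a joint): cam arm on the cap's +y side: 0 = raised (pointing outward and 15 degrees up), 1.83 = fully down, hanging along the neck; it stays where it is left, but may spring back 0.1 when let go; starts at 0 to 0.2; needs 2 to 5 N at 30 mm from the pivot, pushed on the upper/outer face
- cam_b (a joint): the same arm on the cap's -y side, 0 = raised, 1.83 = fully down
- cam_a_pivot (a point): pivot of the +y arm, 43 mm from the cap's axis, 20 mm above the mouth. The hinge axis is parallel to the cap's x. The arm is 16 mm wide, 8 mm thick and 67 mm long; its outer (upper) face lies 8 mm off the line through the pivot, and the end tab (last 14 mm, 22 mm wide) 11 mm
- cam_b_pivot (a point): pivot of the -y arm, mirrored
- cam_a_tip (a point): middle of the end tab of the +y arm, 60 mm along the arm from the pivot
- cam_b_tip (a point): middle of the end tab of the -y arm
- bolt1: steel hex bolt with its nut on, lying on the bench: 120 mm long, shank 20 mm diameter, head and nut 15 mm long and 34 mm across flats, the head at the -x end, the nut 6 mm short of the +x end; it lies level, its axis 17 mm above the bench; about 0.3 kg. Origin on the axis at mid-length; x = along the bolt. May be absent
- bolt2: steel hex bolt with its nut on, lying on the bench: 120 mm long, shank 20 mm diameter, head and nut 15 mm long and 34 mm across flats, the head at the -x end, the nut 6 mm short of the +x end; it lies level, its axis 17 mm above the bench; about 0.3 kg. Origin on the axis at mid-length; x = along the bolt. May be absent
- bolt3: steel hex bolt with its nut on, lying on the bench: 100 mm long, shank 20 mm diameter, head and nut 15 mm long and 34 mm across flats, the head at the -x end, the nut 6 mm short of the +x end; it lies level, its axis 17 mm above the bench; about 0.3 kg. Origin on the axis at mid-length; x = along the bolt. May be absent
- bolt4: steel hex bolt with its nut on, lying on the bench: 100 mm long, shank 20 mm diameter, head and nut 15 mm long and 34 mm across flats, the head at the -x end, the nut 6 mm short of the +x end; it lies level, its axis 17 mm above the bench; about 0.3 kg. Origin on the axis at mid-length; x = along the bolt. May be absent
- hammer: bystander: hammer with a wooden handle lying beyond the work, about 300 mm long; leave alone
- tube: bystander: standing orange grease tube, 54 mm diameter, 160 mm high; leave alone
- jar: bystander: standing jar, 76 mm diameter, 100 mm high; leave alone
Things that resemble listed ones, but are neither listed nor needed, are in the scene too. Leave any brown or green look-alike of the bolt3 alone. Of the things that look like the can, take the one that is nearest to the robot's base at the start.

How it is judged (in metres and radians):
On the way, in this order (a step that is already met when the one before it is completed fails the run):
1. the cap is fully home on the neck with both arms still raised (horizontal distance between cap and neck_home below 0.004 m and z of cap in the frame of neck_home between -0.003 and 0.003 m and angle between cap's own z axis and vertical below 0.07 rad and value of joint each of cam_a, cam_b below 0.8 rad), for 0.2 s.
2. one cam arm is fully down, the other not yet, the cap still home (horizontal distance between cap and neck_home below 0.004 m and z of cap in the frame of neck_home between -0.003 and 0.003 m and angle between cap's own z axis and vertical below 0.07 rad and ((value of joint cam_a above 1.6 rad and value of joint cam_b below 1.4 rad) or (value of joint cam_b above 1.6 rad and value of joint cam_a below 1.4 rad))), for 0.2 s.
At the end, for the whole second after the job is handed in: Every bolt present lies inside the soak bin below its rim, at rest; the lid is shut (hinge under 0.05 rad); the cap is fully home on the neck (within 3 mm in height, 4 mm sideways, 0.07 rad of upright) and both cam arms are down (over 1.6 of 1.83 rad) (horizontal distance between cap and neck_home below 0.004 m and z of cap in the frame of neck_home between -0.003 and 0.003 m and angle between cap's own z axis and vertical below 0.07 rad and value of joint each of cam_a, cam_b above 1.6 rad and value of joint lid below 0.05 rad and linear speed of each of cap, bolt1, bolt2, bolt3, bolt4 below 0.02 m/s and x of bolt1 in the frame of bin between -0.075 and 0.075 m and y of bolt1 in the frame of bin between -0.113 and 0.113 m and z of bolt1 in the frame of bin between 0 and 0.065 m and x of bolt2 in the frame of bin between -0.075 and 0.075 m and y of bolt2 in the frame of bin between -0.113 and 0.113 m and z of bolt2 in the frame of bin between 0 and 0.065 m and x of bolt3 in the frame of bin between -0.075 and 0.075 m and y of bolt3 in the frame of bin between -0.113 and 0.113 m and z of bolt3 in the frame of bin between 0 and 0.065 m and x of bolt4 in the frame of bin between -0.075 and 0.075 m and y of bolt4 in the frame of bin between -0.113 and 0.113 m and z of bolt4 in the frame of bin between 0 and 0.065 m); the robot touches nothing.
It fails at once if the hammer is disturbed (moved more than 40 mm) (distance of hammer from where it was at the start of the episode above 0.04 m).
It fails at once if the grease tube is disturbed (moved more than 40 mm) (distance of tube from where it was at the start of the episode above 0.04 m).
It fails at once if the jar is disturbed (moved more than 40 mm) (distance of jar from where it was at the start of the episode above 0.04 m).
Of bolt1, bolt2, bolt3, bolt4 only 2 to 4 are there at a start; the rules pass over those that are not, and their reading is None.
At some moment in a run one of bolt1, bolt2, bolt3, bolt4 may be knocked a few centimetres aside while the robot is not near it.
Once in a run the grip may slacken for a moment while it holds something.
It also fails if it takes over 210 s, if anything falls off the work surface, if the arm or the gripper's body presses on something with over 40 N, if the wrist force passes 120 N, or if a joint passes its speed limit or range.

## Robot

A 6-joint arm with a two-finger parallel gripper is mounted at the origin on the work surface. World frame = base frame: x ahead of the robot, y to its left, z up, the work surface at z = 0. Lengths are in m, angles in degrees, forces in N, time in s.
With the tool pointing down it reaches from about 0.25 to 0.775 m from the base axis. Payload 4 kg.
Tool frame: the origin (TCP) lies between the finger pads; the fingertips stand 14 mm ahead of it and the grasp point (between the pads) lies 5 mm behind it; y points along the fingers, x is the direction in which the jaws open and shut, and the axes are right-handed (so a half turn about y gives the same grasp; the last joint's range is limited). The gripper opens to 85 mm and grips with 20 to 120 N. Pads are 22 mm wide; open, the fingers measure 114 mm over their backs; the gripper's body (76 mm by 85 mm) begins 54 mm behind the grasp point. The pads swing forward as they close: fully open they stand 13 mm farther back than shut.
Start: joints at [-83.027, 4.996, 78.535, -0, 96.463, -5.907], TCP at [0.123, -0.536, 0.221] pointing down, gripper open.
Joint ranges: [-177.83, 177.83], [-43.37, 116.18], [15.69, 146.23], [-61.86, 241.86], [9.47, 152.12], [-147.06, 147.06]. Speed limits (degrees/s): [159.86, 159.86, 180, 180, 180, 180].

## Interface

Orientations are given as a 3x3 rotation matrix whose columns are the frame's x, y, z axes.
In Python, from plant import r gives the robot as it stands.
- The arm moves only by the tool servo_tool, never from a script. Its argument "steps" is a list that holds one entry, the list of rows, each a list of 7 numbers: the opening, from 0 (shut) to 1 (fully open), then the shift along the tool's x, y, z in m, then the turn, a rotation vector about the tool's x, y, z in rad. A call has 1 to 12 rows; each row is the pose to reach, as a shift and turn from the pose commanded when the call began, along the tool's axes at that moment; what a row does not reach only later rows make up. A row lasts 1/10 s, in which the tool goes at most 50 mm and 8.59 degrees, less where a joint would pass 70% of its speed; a pose out of reach is approached as far as the arm can. A call with a gripper value outside its range is refused whole. The fingers move at their own pace and stop on an object; the grip force is fixed at half the most. Time passes only in rows, so rows that repeat a pose let the fingers close. It gives the time, the measured TCP pose, the force and the opening at its end, in the units of the state.
- r.state(): the state, without advancing time (a new reading comes with each control period).
- r.camera(name): name is "scene" or "top"; returns the picture (400x640x3 uint8, red, green, blue); there is no depth.
- r.get_calibration(name): a dict with "fov_y" (degrees; the focal length in pixels is half the picture's height over the tangent of half this angle, whatever the lens; pixels are square), "cx", "cy" (the principal point, pixels), "rvec" (rotation vector, rad) and "tvec" (3), from world to camera coordinates, as OpenCV has them. Camera axes: x right, y down, z forward; pixel columns grow to the right and rows downward; lengths in m; the calibration is good to about 2 mm. A picture is of the moment at which its call begins. get_calibration takes no time and is no camera call.
- r.job_done(): hands the job in, once; it reports no verdict.
Trained networks look in the newest picture that a camera, given by its name, has taken for a name from the list of things; names that differ only in an ending like _2 or _b are one class to them, and where a whole thing is asked for, a point or a joint stands for the part that bears it (a point fixed in the world has none). Each returns a list of dicts, best first, with "conf" (0 to 1); they miss things now and then, are a little off and sometimes report something else, mostly with a low value. They report only what shows in the picture. A call takes as long as a camera call. They do not tell look-alikes from the thing itself.
- r.look_for(camera, query): "box" ([left, top, width, height] in pixels, round what is visible of it).
- r.trace(camera, query): "mask" (400x640 bool, what is visible of it) and "box" ([left, top, width, height] in pixels, round what is visible of it).
- r.spot_point(camera, query): "xy" ([column, row] in pixels: a listed point, or the origin of a listed thing).
The state is a dict: "t": time; "joints": joint angles; "joint_vel": joint speeds; "tau": joint torques, N m; "tool_pos": TCP position; "ee_rot": TCP orientation; "ft_force": force on the tool from outside, world axes, zero at the start; "ft_torque": the same for the moment, N m; "gripper_width": finger opening in m.
Only numpy, scipy, OpenCV 4.12 (cv2) and the standard library are available. Lean on these libraries where they do the work, as an engineer would, in place of code of your own. Each camera call takes 0.05 s, during which the arm holds its last target.

## Working session

There is one attempt and no reset: what is moved stays moved. The work goes in short steps, Python scripts to look and compute and a tool call to move; the robot and the scene stay as the last step left them, time stands still between calls to the robot, and variables do not carry over. Pictures are saved under pics/ and viewed, and the job is handed in when it is done.

Besides the shell and the picture viewer there is one more tool, called after "Request:" as name(argument=value, ...) on one line, values as JSON. servo_tool: Moves the arm, as the interface text tells. Its arguments: {"type":"object","properties":{"steps":{"type":"array","items":{"type":"array","items":{"type":"array","items":{"type":"number"}}}}},"required":["steps"]}

```bash
ls; mkdir -p pics
cat > h.py <<'E'
import numpy as np, cv2
from plant import r
np.set_printoptions(precision=4,suppress=True)
def cal(n):
    c=r.get_calibration(n); f=200/np.tan(np.radians(c["fov_y"])/2)
    K=np.array([[f,0,c["cx"]],[0,f,c["cy"]],[0,0,1]]);R=cv2.Rodrigues(np.array(c["rvec"],float))[0];t=np.array(c["tvec"],float)
    return K,R,t
def ray(n,uv):
    K,R,t=cal(n);d=R.T@np.linalg.inv(K)@np.array([uv[0],uv[1],1.]);return -R.T@t,d/np.linalg.norm(d)
def onz(n,uv,z):
    o,d=ray(n,uv);return o+d*(z-o[2])/d[2]
def proj(n,P):
    K,R,t=cal(n);p=(K@(R@np.atleast_2d(P).T+t[:,None])).T;return p[:,:2]/p[:,2:]
def tri(uv1,uv2):
    o1,d1=ray("scene",uv1);o2,d2=ray("top",uv2)
    A=np.stack([d1,-d2],1);s=np.linalg.lstsq(A,o2-o1,rcond=None)[0]
    a=o1+d1*s[0];b=o2+d2*s[1];return (a+b)/2,np.linalg.norm(a-b)
def save(im,name): cv2.imwrite("pics/"+name,cv2.cvtColor(im,cv2.COLOR_RGB2BGR))
E
python3 - <<'E'
from h import *
for n in("scene","top"):
    save(r.camera(n),n+"0.png"); c=r.get_calibration(n);K,R,t=cal(n);print(n,c,-R.T@t)
for q in["bolt1","bolt3","can","cap","bin","jar","tube","hammer"]:
    for n in("scene","top"):
        print(q,n,[(np.round(d["xy"]),round(d["conf"],2)) for d in r.spot_point(n,q)])
for q in["lid_handle","lid_hinge","neck_home","cap_grip","cam_a_pivot","cam_a_tip"]:
    for n in("scene","top"):
        print(q,n,[(np.round(d["xy"],1),round(d["conf"],2)) for d in r.spot_point(n,q)])
print(r.state())
E
```

```text
pics
scene {'fov_y': 56.792090551168776, 'cx': 316.153765242693, 'cy': 199.160829638418, 'rvec': array([ 1.4605,  1.9476, -0.9249]), 'tvec': array([ 0.0819, -0.2658,  1.4776])} [1.2943 0.2748 0.7142]
top {'fov_y': 44.760984772694265, 'cx': 321.10167527253367, 'cy': 200.8076265122743, 'rvec': array([ 2.1218, -2.1748,  0.1892]), 'tvec': array([0.0856, 0.615 , 1.3142])} [0.4046 0.0988 1.3925]
bolt1 scene [(array([351., 299.]), 0.87), (array([303., 254.]), 0.76), (array([312., 227.]), 0.69), (array([407., 182.]), 0.67), (array([207., 234.]), 0.65), (array([416., 289.]), 0.65), (array([272., 220.]), 0.57), (array([180., 186.]), 0.16)]
bolt1 top [(array([368., 218.]), 0.9), (array([367., 185.]), 0.69), (array([319., 179.]), 0.67), (array([325., 218.]), 0.63), (array([413., 182.]), 0.63), (array([267., 148.]), 0.51)]
bolt3 scene [(array([351., 299.]), 0.87), (array([303., 254.]), 0.76), (array([312., 227.]), 0.69), (array([407., 182.]), 0.67), (array([207., 234.]), 0.65), (array([416., 289.]), 0.65), (array([272., 220.]), 0.57), (array([180., 186.]), 0.16)]
bolt3 top [(array([368., 218.]), 
[... 1335 characters left out ...]
99.1]), 0.4)]
cam_a_pivot top [(array([320.1, 268.3]), 0.69)]
cam_a_tip scene [(array([345.6, 196.4]), 0.58)]
cam_a_tip top [(array([301.5, 272.3]), 0.53)]
{'t': 1.5, 'joints': array([-83.0278,   4.996 ,  78.5347,  -0.0006,  96.463 ,  -5.905 ]), 'joint_vel': array([ 0.0286, -0.0137, -0.006 ,  0.0352, -0.0699, -0.0599]), 'tau': array([ -0.0002, -35.1711, -31.3452,  -0.0002,   0.0003,  -0.    ]), 'tool_pos': array([ 0.1226, -0.5362,  0.2212]), 'ee_rot': array([[ 0.2229,  0.    ,  0.9748],
       [-0.9748, -0.0001,  0.2229],
       [ 0.0001, -1.    , -0.    ]]), 'ft_force': array([-0.3135,  0.1602, -0.3415]), 'ft_torque': array([ 0.041 , -0.0481,  0.0083]), 'gripper_width': 0.08523193645824312}
```

View pictures.

View pics/scene0.png

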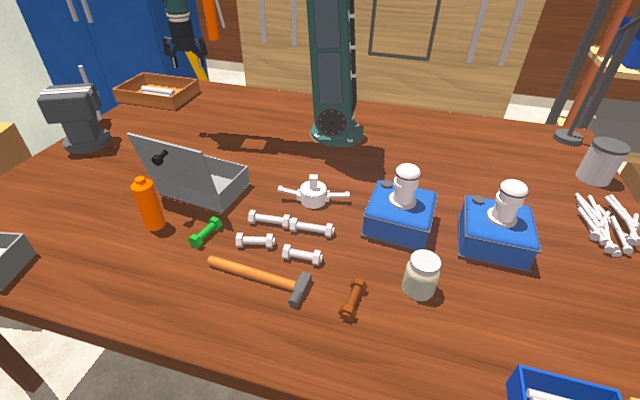

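View pics/top0.png

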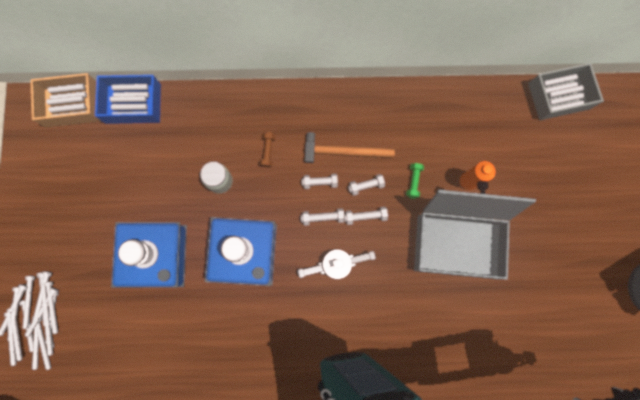

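```bash
cat > meas.py <<'E'
from h import *
def bolts(n="top"):
    im=r.camera(n); out=[]
    for d in r.trace(n,"bolt1"):
        m=d["mask"].astype(np.uint8); ys,xs=np.nonzero(m)
        if len(xs)<30: continue
        col=im[ys,xs].mean(0)
        P=np.array([onz(n,(x,y),0.019)[:2] for x,y in zip(xs,ys)])
        rect=cv2.minAreaRect((P*1000).astype(np.float32))
        c,(w,h),a=rect
        _,_,V=np.linalg.svd(P-P.mean(0),full_matrices=False); v=V[0]
        L=np.ptp(P@v);W=np.ptp(P@V[1])
        out.append((round(d["conf"],2),P.mean(0),np.array(c)/1000,np.degrees(np.arctan2(v[1],v[0])),L,W,col.round()))
    return im,out
if __name__=="__main__":
    for n in("top","scene"):
        for o in bolts(n)[1]: print(n,*o)
E
python3 - <<'E'
from meas import *
for n in("top","scene"):
    for o in bolts(n)[1]: print(n,*o)
print("neck",tri((404.7,181.3),(237.6,252)))
print("hinge",tri((181.4,183.3),(466.6,215)))
print("handle",tri((157.4,158.7),(482.2,183.2)))
for q in["bin","lid","can","cap","jar","tube"]:
  for n in("top","scene"):
    for i,d in enumerate(r.trace(n,q)):
        print(q,n,round(d["conf"],2),d["box"],d["mask"].sum())
im=r.camera("top");save(cv2.resize(im[190:310,190:390],None,fx=4,fy=4,interpolation=cv2.INTER_CUBIC),"t1.png")
save(cv2.resize(im[160:290,400:550],None,fx=4,fy=4,interpolation=cv2.INTER_CUBIC),"t2.png")
im=r.camera("scene");save(cv2.resize(im[140:260,260:460],None,fx=4,fy=4,interpolation=cv2.INTER_CUBIC),"s1.png")
E
```

```text
top 0.92 [0.5774 0.0687] [0.5773 0.0667] 93.2688927980243 0.11890801531679568 0.04094044477806047 [202. 188. 184.]
top 0.9 [ 0.6676 -0.0616] [ 0.6676 -0.0616] -76.6409627089356 0.10414082193947921 0.03763716339759282 [193. 178. 174.]
top 0.87 [ 0.6763 -0.2026] [ 0.6755 -0.2019] 168.59705883133756 0.10525326374893074 0.03505283684749199 [ 80. 151.  77.]
top 0.76 [ 0.5777 -0.0574] [ 0.5775 -0.0571] 95.01082447429398 0.1222660656362043 0.03801808192670231 [199. 185. 181.]
top 0.68 [0.7781 0.2215] [0.7779 0.2212] 173.29746633304703 0.10342462775791172 0.0364331301539223 [132.  81.  51.]Traceback (most recent call last):
  File "<stdin>", line 3, in <module>
  File "meas.py", line 8, in bolts
    P=np.array([onz(n,(x,y),0.019)[:2] for x,y in zip(xs,ys)])
                ~~~^^^^^^^^^^^^^^^
  File "h.py", line 11, in onz
    o,d=ray(n,uv);return o+d*(z-o[2])/d[2]
        ~~~^^^^^^
  File "h.py", line 9, in ray
    K,R,t=cal(n);d=R.T@np.linalg.inv(K)@np.array([uv[0],uv[1],1.]);return -R.T@t,d/np.linalg.norm(d)
          ~~~^^^
  File "h.py", line 5, in cal
    c=r.get_calibration(n); f=200/np.tan(np.radians(c["fov_y"])/2)
ValueError: time passes only in moves, steps and waits
```

```bash
python3 - <<'E'
import re
s=open('h.py').read()
s=s.replace('def cal(n):\n','_C={}\ndef cal(n):\n    if n not in _C: _C[n]=_cal(n)\n    return _C[n]\ndef _cal(n):\n')
open('h.py','w').write(s)
E
python3 - <<'E'
from meas import *
for n in("top","scene"):
    for o in bolts(n)[1]: print(n,*o)
print("neck",tri((404.7,181.3),(237.6,252)))
print("hinge",tri((181.4,183.3),(466.6,215)))
print("handle",tri((157.4,158.7),(482.2,183.2)))
im=r.camera("top");save(cv2.resize(im[190:310,190:390],None,fx=4,fy=4,interpolation=cv2.INTER_CUBIC),"t1.png")
save(cv2.resize(im[160:290,400:550],None,fx=4,fy=4,interpolation=cv2.INTER_CUBIC),"t2.png")
im=r.camera("scene");save(cv2.resize(im[140:260,260:460],None,fx=4,fy=4,interpolation=cv2.INTER_CUBIC),"s1.png")
print(r.state()["t"])
E
```

```text
top 0.85 [0.5777 0.0638] [0.5786 0.0653] 95.99322183457132 0.1228769000987871 0.04062558304422914 [197. 182. 178.]
top 0.85 [ 0.5775 -0.0584] [ 0.5775 -0.0571] 94.67655569953955 0.12220869811404259 0.038495678669490996 [200. 187. 183.]
top 0.73 [ 0.6688 -0.0657] [ 0.667  -0.0641] -75.55064173796173 0.10670466070863543 0.04178971857250713 [193. 178. 173.]
top 0.69 [ 0.6766 -0.2034] [ 0.6763 -0.2035] 168.26339485354617 0.10342465882324403 0.036606465549613346 [ 81. 148.  76.]
top 0.68 [0.6806 0.0712] [0.6807 0.0713] 89.93466985690638 0.09844212977588715 0.036634551320408604 [201. 187. 183.]
top 0.6 [ 0.6027 -0.382 ] [ 0.6182 -0.3869] 86.67003131952809 0.3127362495602493 0.11190676576333491 [105. 100.  98.]
top 0.57 [0.7775 0.2219] [0.7788 0.2224] 172.48810842156138 0.10562102799593742 0.03840764617190234 [131.  80.  50.]
scene 0.91 [ 0.6809 -0.2025] [ 0.6774 -0.2038] -8.322909536884815 0.12043803262148622 0.04647246016463358 [ 56. 158.  66.]
scene 0.79 [0.6822 0.0717] [0.6818 0.0718] 91.53852094686276 0.10688214803693691 0.049282388959525636 [214. 204. 201.]
scene 0.74 [0.7821 0.2226] [0.7774 0.223 ] -6.914443068570914 0.11601164408089604 0.03773461512121967 [151.  87.  45.]
scene 0.73 [ 0.6705 -0.0641] [ 0.6697 -0.0625] 102.39141838206311 0.10386085230422651 0.05158372745438 [210. 199. 196.]
scene 0.67 [ 0.5798 -0.0576] [ 0.5795 -0.0585] 93.5379696090132 0.12651469040815821 0.05593729548536286 [210. 200. 197.]
scene 0.6 [0.5788 0.0659] [0.577  0.0663] 94.07572162661592 0.12478635843585514 0.05381791737121466 [215. 205. 202.]
neck (array([0.4741, 0.2886, 0.1492]), np.float64(0.0007573288576289435))
hinge (array([ 0.5647, -0.3298,  0.0742]), np.float64(0.0037646424316931733))
handle (array([ 0.6285, -0.3332,  0.1969]), np.float64(0.0012449714640214028))
2.0
```

View pics/t1.png

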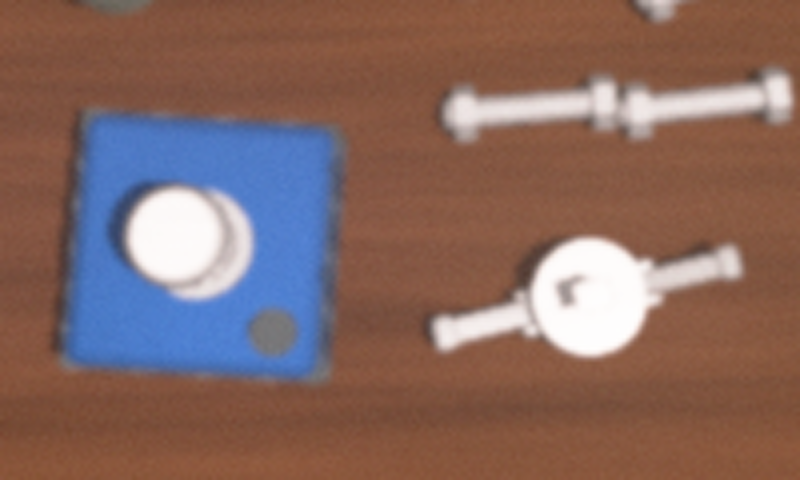

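View pics/t2.png

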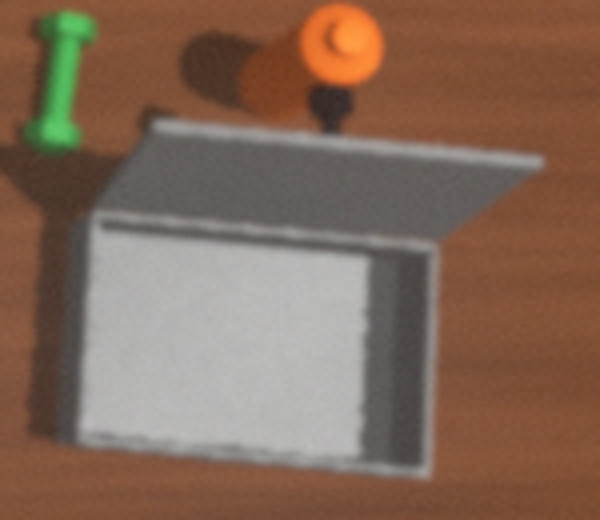

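View pics/s1.png

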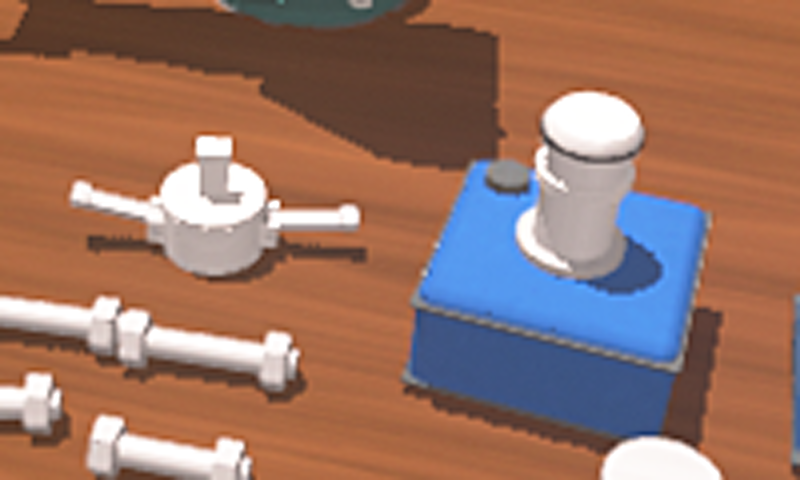

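Run:
```python
from h import *
c=[onz("top",np.array(p)/4+[400,160]-0.4,0.07)[:2] for p in((95,215),(437,245),(430,472),(80,443))]
c=np.array(c);print(c,c.mean(0),[np.linalg.norm(c[i]-c[i-1]) for i in range(4)])
# bin -y dir: from left to right
d=(c[1]-c[0]+c[2]-c[3]);print("bin yaw",np.degrees(np.arctan2(-d[1],-d[0]))-90)
f=lambda x,y:np.array([x/4+190-.4,y/4+190-.4])
print("neck top",onz("top",f(175,235),.19),"flange",onz("top",f(200,244),.096))
print("cap top",onz("top",f(588,297),.045), "armL",onz("top",f(443,333),.035),"armR",onz("top",f(728,260),.035))
g=lambda x,y:np.array([x/4+260-.4,y/4+140-.4])
print("cap web top scene", onz("scene",g(214,143),.091), "neck top",onz("scene",g(592,118),.194))
```

```text
[[ 0.5718 -0.2099]
 [ 0.5453 -0.4453]
 [ 0.3912 -0.4271]
 [ 0.4167 -0.1906]] [ 0.4813 -0.3182] [np.float64(0.15627574519813264), np.float64(0.23684283328650238), np.float64(0.15521916497320526), np.float64(0.23790545090577597)]
bin yaw -6.287685689060609
neck top [0.481  0.2925 0.19  ] flange [0.4806 0.2911 0.096 ]
cap top [0.4406 0.0323 0.045 ] armL [0.4187 0.1327 0.035 ] armR [ 0.4639 -0.0666  0.035 ]
cap web top scene [0.4378 0.0293 0.091 ] neck top [0.4836 0.29   0.194 ]
```

```bash
cat > go.py <<'E'
from h import *
import sys
from scipy.spatial.transform import Rotation as Rn
def Rjaw(a):
    a=np.radians(a);x=np.array([np.cos(a),np.sin(a),0]);y=np.array([0,0,-1.]);return np.stack([x,y,np.cross(x,y)],1)
def rel(pos,jaw,s):
    R=s["ee_rot"];d=R.T@(np.array(pos)-s["tool_pos"]);w=Rn.from_matrix(R.T@Rjaw(jaw)).as_rotvec();return d,w
def st(s):
    R=s["ee_rot"];print("t",round(s["t"],2),"pos",s["tool_pos"],"jaw",round(np.degrees(np.arctan2(R[1,0],R[0,0])),2),"down",R[2,1].round(4),"F",s["ft_force"].round(1),"w",round(s["gripper_width"],4),"j",s["joints"].round(0))
if __name__=="__main__":
    s=r.state();st(s)
    for a in sys.argv[1:]:
        v=[float(q) for q in a.split(",")];d,w=rel(v[:3],v[3],s);print(a,"->",np.r_[d.round(4),w.round(3)].tolist())
E
python3 go.py 0.5775,-0.058,0.12,5 0.5775,-0.058,0.018,5
```

```text
t 2.0 pos [ 0.1226 -0.5362  0.2212] jaw -77.12 down -1.0 F [-0.1  0.3  0.4] w 0.0855 j [-83.   5.  79.   0.  96.  -6.]
0.5775,-0.058,0.12,5 -> [-0.3648, 0.1012, 0.55, 0.0, -1.433, 0.0]
0.5775,-0.058,0.018,5 -> [-0.3648, 0.2032, 0.55, 0.0, -1.433, 0.0]
```

Request:
servo_tool(steps=[[[1,-0.365,0.02,0.55,0,-1.433,0],[1,-0.365,0.02,0.55,0,-1.433,0],[1,-0.365,0.02,0.55,0,-1.433,0],[1,-0.365,0.02,0.55,0,-1.433,0],[1,-0.365,0.02,0.55,0,-1.433,0],[1,-0.365,0.02,0.55,0,-1.433,0],[1,-0.365,0.02,0.55,0,-1.433,0],[1,-0.365,0.02,0.55,0,-1.433,0],[1,-0.365,0.02,0.55,0,-1.433,0],[1,-0.365,0.02,0.55,0,-1.433,0],[1,-0.365,0.02,0.55,0,-1.433,0],[1,-0.365,0.02,0.55,0,-1.433,0]]])

```text
t: 3.2
tool_pos: [0.537, -0.0997, 0.2033]
ee_rot: [[0.996, 0.001, -0.087], [0.087, -0.001, 0.996], [0.001, -1.0, -0.001]]
ft_force: [0.7, -0.9, 0.5]
gripper_width: 0.0856
```

```bash
python3 go.py 0.5775,-0.058,0.08,5 0.5775,-0.058,0.018,5;python3 meas.py
```

```text
t 3.2 pos [ 0.537  -0.0997  0.2033] jaw 5.0 down -1.0 F [ 0.7 -0.9  0.5] w 0.0856 j [-16.   5.  81.  -0.  94. -21.]
0.5775,-0.058,0.08,5 -> [0.0439, 0.1233, 0.0381, 0.001, 0.0, 0.001]
0.5775,-0.058,0.018,5 -> [0.0438, 0.1853, 0.0382, 0.001, 0.0, 0.001]
top 0.87 [0.7776 0.2216] [0.7778 0.2203] 173.35382257776038 0.10827113070800787 0.038874161807482766 [135.  83.  53.]
top 0.76 [ 0.5768 -0.0485] [ 0.5757 -0.0523] 96.47698764921465 0.11164310022995144 0.03525405234928569 [169. 157. 154.]
top 0.64 [ 0.6685 -0.0639] [ 0.6677 -0.0633] -75.74316292455084 0.10026551091883823 0.03538748225658783 [209. 197. 193.]
top 0.59 [0.5771 0.0693] [0.576  0.0668] 93.06545312048135 0.11879953682516084 0.04069117403883582 [119. 108. 106.]
top 0.57 [0.681  0.0718] [0.6821 0.0726] -89.15866454998546 0.0957174083841427 0.03258789794062111 [211. 198. 195.]
top 0.53 [0.4418 0.0322] [0.4425 0.0336] -77.32952973381106 0.21898333582822704 0.07901379564363603 [184. 175. 173.]
scene 0.97 [ 0.5797 -0.0563] [ 0.5807 -0.0573] 94.90162601659885 0.12488152827686633 0.05376391786967161 [191. 179. 176.]
scene 0.87 [0.7792 0.2232] [0.7765 0.2238] -6.7672223430338825 0.11970006620615814 0.03946261566202308 [154.  89.  46.]
scene 0.79 [0.6819 0.0743] [0.6806 0.0724] 90.35952894772922 0.10585695716334359 0.04861883882801121 [218. 208. 206.]
scene 0.78 [0.579  0.0643] [0.5784 0.065 ] 91.02099050852694 0.12673637076954283 0.05436585775129932 [157. 143. 140.]
scene 0.75 [ 0.6709 -0.0636] [ 0.6696 -0.0617] 104.74222966753636 0.10083610281210043 0.04805439798277589 [211. 201. 198.]
scene 0.59 [ 0.6802 -0.2026] [ 0.6773 -0.2039] -8.141480901157394 0.12052041803674474 0.04673835465551281 [ 59. 161.  68.]
```

Request:
servo_tool(steps=[[[1,0.044,0.06,0.039,0,0,0],[1,0.044,0.1,0.039,0,0,0],[1,0.044,0.145,0.039,0,0,0],[1,0.044,0.175,0.039,0,0,0],[1,0.044,0.185,0.039,0,0,0],[1,0.044,0.185,0.039,0,0,0],[0,0.044,0.185,0.039,0,0,0],[0,0.044,0.185,0.039,0,0,0],[0,0.044,0.185,0.039,0,0,0],[0,0.044,0.185,0.039,0,0,0],[0,0.044,0.185,0.039,0,0,0],[0,0.044,0.185,0.039,0,0,0]]])

```text
t: 4.6
tool_pos: [0.5764, -0.0588, 0.0183]
ee_rot: [[0.996, 0.0, -0.087], [0.087, -0.0, 0.996], [0.0, -1.0, -0.0]]
ft_force: [-0.5, -0.1, 0.1]
gripper_width: 0.0001
```

Run:
```python
from go import *
im=r.camera("scene");save(cv2.resize(im[150:310,200:400],None,fx=4,fy=3.7,interpolation=cv2.INTER_CUBIC),"s2.png")
im=r.camera("top");save(cv2.resize(im[150:300,280:480],None,fx=4,fy=4,interpolation=cv2.INTER_CUBIC),"t3.png")
st(r.state())
```

```text
t 4.7 pos [ 0.5762 -0.0588  0.018 ] jaw 4.99 down -1.0 F [ 0.2  0.1 -0.1] w -0.0 j [-11.  16.  90.  -0.  74. -16.]
```

View pics/s2.png

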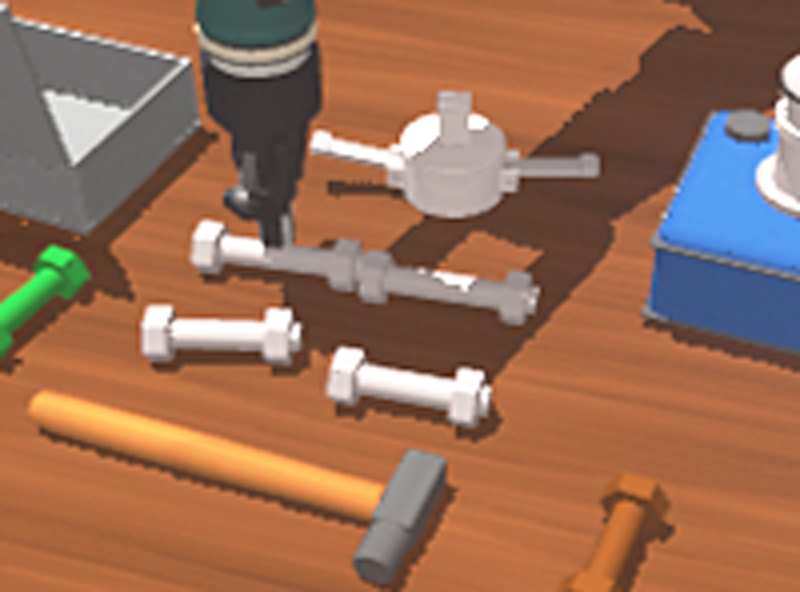

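View pics/t3.png

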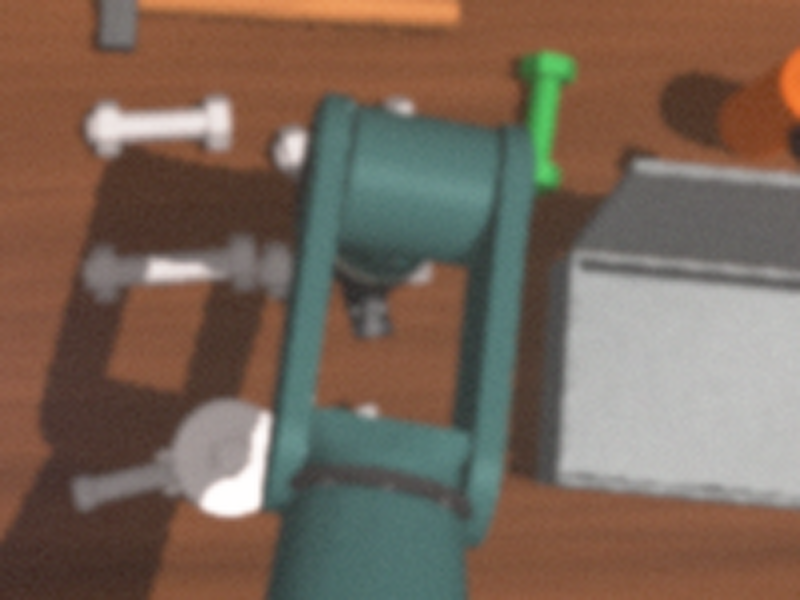

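```bash
python3 - <<'E'
from go import *
im=r.camera("scene").copy()
p=r.state()["tool_pos"]
for q in ([0,0,0],[0,0,.1],[0,0,-.018]):
    u=proj("scene",p+np.array(q))[0];print(u);cv2.circle(im,tuple(np.round(u).astype(int)),1,(255,0,0) if q[2]==0 else (0,0,255),-1)
for d in r.trace("scene","bolt1"):
  print(d["conf"],d["box"])
save(cv2.resize(im[170:250,220:320],None,fx=7,fy=7,interpolation=cv2.INTER_CUBIC),"s3.png")
E
python3 meas.py
```

```text
[269.2441 218.2968]
[266.7345 190.0998]
[269.6643 223.018 ]
0.97 [190.6, 217.2, 29.1, 33.1]
0.94 [283.6, 243.9, 37.4, 21.6]
0.86 [338.1, 278.8, 29.8, 43.4]
0.74 [235.6, 233.2, 37.1, 17.1]
0.65 [249.9, 212.6, 40.7, 17.8]
0.56 [289.6, 220.5, 44.7, 16.8]
top 0.82 [ 0.6856 -0.2073] [ 0.6761 -0.2093] 174.51511160179516 0.10110203193154854 0.0354780403439488 [ 84. 158.  82.]
top 0.64 [0.5768 0.0673] [0.5773 0.0668] 92.23444921307782 0.1185030170323043 0.04100344752010032 [136. 126. 123.]
top 0.61 [0.6801 0.0715] [0.6806 0.0713] -89.1038404480893 0.09868879466466599 0.03559626851969411 [206. 192. 188.]
top 0.61 [0.7778 0.2221] [0.778  0.2226] 172.79571926993853 0.1029226369542412 0.03321182819057361 [139.  85.  53.]
top 0.48 [ 0.5735 -0.0196] [ 0.5655 -0.0555] -93.523986312353 0.120229791019972 0.0373329250085328 [120. 111. 109.]
top 0.44 [ 0.6608 -0.0218] [ 0.661  -0.0217] 167.7867666730678 0.03336269981758089 0.020857582157696966 [176. 164. 160.]
scene 0.93 [0.7811 0.2224] [0.7774 0.2233] -6.583249266848595 0.11606945812224645 0.0390565522973817 [156.  90.  47.]
scene 0.92 [ 0.6684 -0.0598] [ 0.6693 -0.0607] 104.54551083975215 0.10424232400078598 0.04832468662449885 [215. 206. 203.]
scene 0.75 [ 0.5805 -0.0561] [ 0.5798 -0.058 ] 94.03800015320182 0.12725463420746194 0.0563777369283569 [180. 167. 164.]
scene 0.74 [0.6828 0.0726] [0.6821 0.0725] 91.56984287334701 0.10550137730924093 0.04989326077934231 [215. 205. 203.]
scene 0.67 [ 0.68   -0.2029] [ 0.6768 -0.2037] -7.153780895280126 0.1199183107423829 0.04772455972323909 [ 59. 163.  69.]
scene 0.56 [0.5791 0.0642] [0.5768 0.0651] 92.02092353502857 0.12443966368190133 0.05372014482649168 [166. 153. 151.]
```

View pics/s3.png

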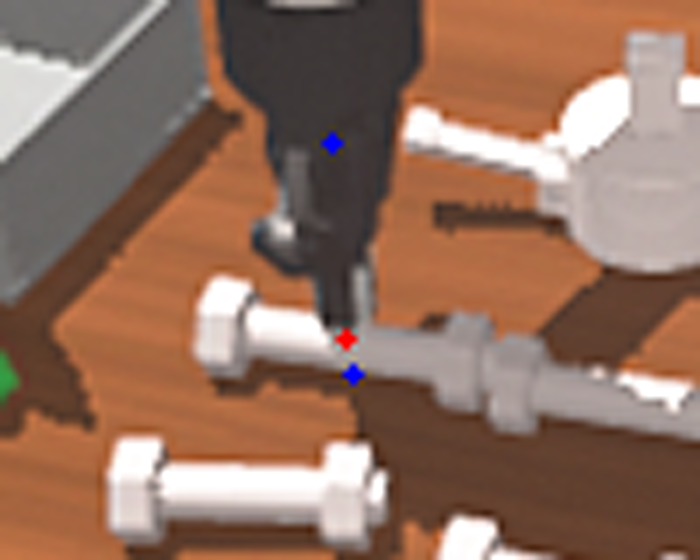

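Run:
```python
from go import *
p=r.state()["tool_pos"]
print(proj("top",[p,p+[0,0,.1],p+[0,0,.15],p+[0,0,.25]]))
print(proj("scene",[p,p+[0,0,.1],p+[0,0,.15],p+[0,0,.25]]))
print(tri((269.3,215.7),(373,233)))
im=r.camera("top")
save(cv2.resize(im[170:270,330:430],None,fx=6,fy=6,interpolation=cv2.INTER_CUBIC),"t4.png")
im=r.camera("scene")
save(im,"s4.png")
```

```text
[[366.52   215.4527]
 [370.6411 210.6828]
 [372.9479 208.0127]
 [378.1608 201.9791]]
[[269.2151 218.3024]
 [266.7036 190.1053]
 [265.3242 174.6178]
 [262.2744 140.3768]]
(array([ 0.5287, -0.0798, -0.0174]), np.float64(0.0001583248944473521))
```

View pics/t4.png

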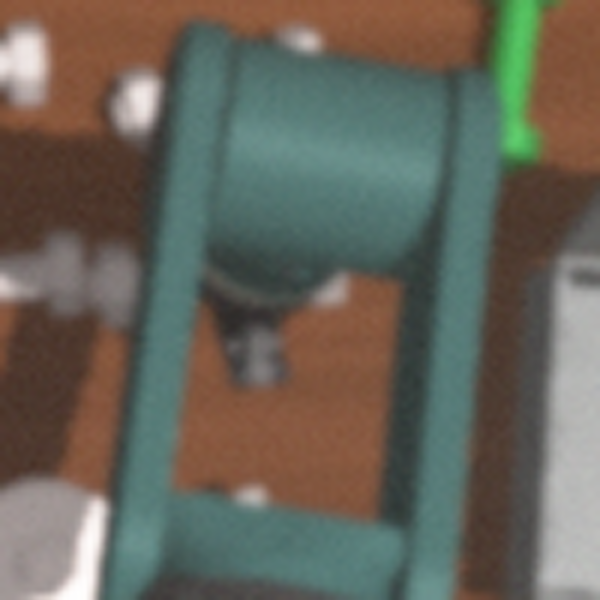

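View pics/s4.png

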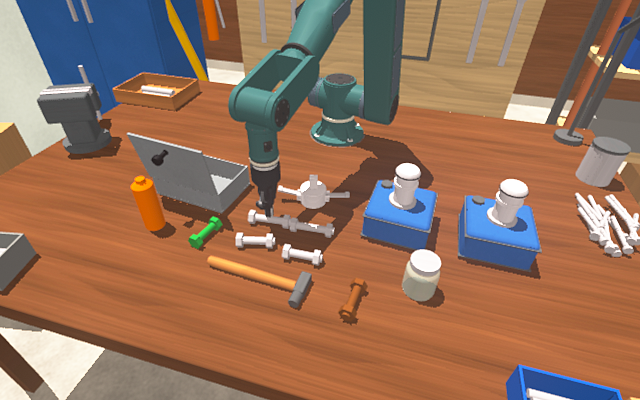

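Run:
```python
from go import *
print(tri((258,203.5),(373,231)))
s=r.state()
for q in [(.05,0,0),(-.05,0,0),(0,0,.05),(0,0,-.05),(.05,-.08,0),(-.05,-.08,0)]:
    P=s["tool_pos"]+s["ee_rot"]@np.array(q);print(q,proj("scene",P)[0],proj("top",P)[0])
```

```text
(array([ 0.536 , -0.09  ,  0.0312]), np.float64(0.03429671017627308))
(0.05, 0, 0) [263.9293 230.2712] [364.3109 198.2779]
(-0.05, 0, 0) [274.1126 207.1757] [368.7642 232.8051]
(0, 0, 0.05) [286.3935 220.7134] [349.1713 217.3715]
(0, 0, -0.05) [252.2522 215.9165] [383.8364 213.5251]
(0.05, -0.08, 0) [261.5908 207.7299] [367.4033 193.5068]
(-0.05, -0.08, 0) [272.4406 185.1934] [372.1636 230.0746]
```

Request:
servo_tool(steps=[[[0,0,0,0,0,0,0],[1,0,0,0,0,0,0],[1,0,0,0,0,0,0],[1,0,0,0,0,0,0],[1,0,0,0,0,0,0],[1,0,0,0,0,0,0],[1,0,0,0,0,0,0]]])

```text
t: 5.8
tool_pos: [0.5763, -0.0589, 0.0181]
ee_rot: [[0.996, 0.0, -0.087], [0.087, -0.0, 0.996], [0.0, -1.0, -0.0]]
ft_force: [-0.0, 0.9, 1.1]
gripper_width: 0.0844
```

Run:
```python
from go import *
st(r.state())
im=r.camera("scene")
a=cv2.resize(im[160:250,220:320],None,fx=6,fy=6,interpolation=cv2.INTER_CUBIC)
save(a,"s5.png")
```

```text
t 5.8 pos [ 0.5763 -0.0589  0.0181] jaw 4.99 down -1.0 F [-0.   0.9  1.1] w 0.0844 j [-11.  16.  90.  -0.  74. -16.]
```

View pics/s5.png

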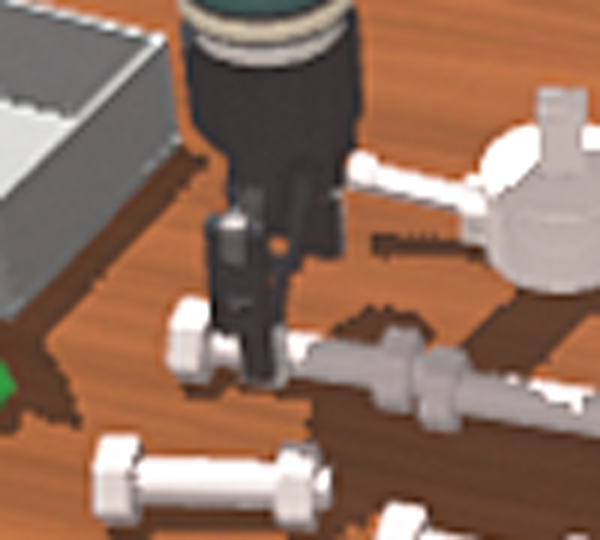

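Request:
servo_tool(steps=[[[1,0,0.005,0,0,0,0],[1,0,0.01,0,0,0,0],[1,0,0.013,0,0,0,0],[1,0,0.015,0,0,0,0],[1,0,0.015,0,0,0,0]]])

```text
t: 6.35
tool_pos: [0.5759, -0.0588, 0.0024]
ee_rot: [[0.996, -0.001, -0.087], [0.087, 0.0, 0.996], [-0.001, -1.0, 0.0]]
ft_force: [-0.6, -0.2, 1.0]
gripper_width: 0.085
```

Run:
```python
from go import *
st(r.state())
im=r.camera("scene")
a=cv2.resize(im[160:250,220:320],None,fx=6,fy=6,interpolation=cv2.INTER_CUBIC)
save(a,"s6.png")
```

```text
t 6.35 pos [ 0.5759 -0.0588  0.0024] jaw 4.98 down -1.0 F [-0.6 -0.2  1. ] w 0.085 j [-11.  17.  91.  -0.  73. -16.]
```

View pics/s6.png

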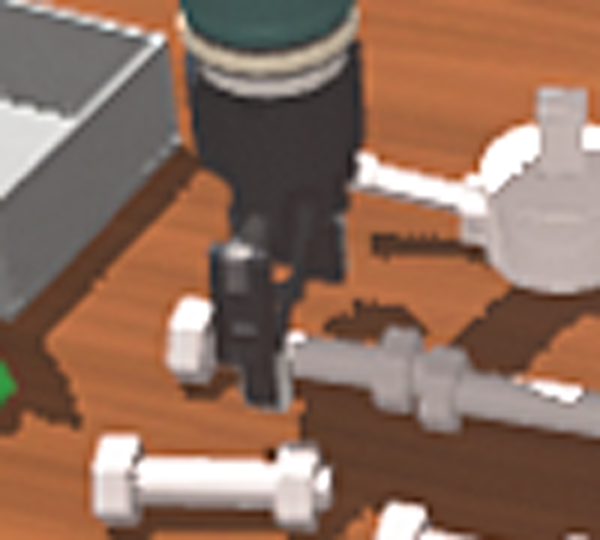

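Request:
servo_tool(steps=[[[1,0,0.004,0,0,0,0],[1,0,0.007,0,0,0,0],[1,0,0.007,0,0,0,0],[0,0,0.007,0,0,0,0],[0,0,0.007,0,0,0,0],[0,0,0.007,0,0,0,0],[0,0,0.007,0,0,0,0],[0,0,0.007,0,0,0,0],[0,0,0.007,0,0,0,0]]])

```text
t: 7.3
tool_pos: [0.5766, -0.0589, -0.0035]
ee_rot: [[0.996, 0.001, -0.087], [0.087, -0.0, 0.996], [0.001, -1.0, -0.0]]
ft_force: [-0.5, 0.0, 1.9]
gripper_width: 0.0179
```

```bash
python3 go.py 0.5766,-0.0589,0.17,5 0.47,-0.12,0.17,83.7 0.4731,-0.3926,0.17,83.7
```

```text
t 7.3 pos [ 0.5766 -0.0589 -0.0035] jaw 4.98 down -1.0 F [-0.5  0.   1.9] w 0.0179 j [-11.  17.  91.  -0.  72. -16.]
0.5766,-0.0589,0.17,5 -> [0.0001, -0.1735, -0.0, 0.0, -0.0, 0.001]
0.47,-0.12,0.17,83.7 -> [-0.1114, -0.1736, -0.0517, 0.001, -1.374, 0.001]
0.4731,-0.3926,0.17,83.7 -> [-0.132, -0.1735, -0.3235, 0.001, -1.374, 0.001]
```

Request:
servo_tool(steps=[[[0,0,-0.03,0,0,0,0],[0,0,-0.08,0,0,0,0],[0,0,-0.125,0,0,0,0],[0,0,-0.174,0,0,0,0],[0,-0.04,-0.174,-0.02,0,-0.15,0],[0,-0.08,-0.174,-0.04,0,-0.3,0],[0,-0.111,-0.174,-0.052,0,-0.45,0],[0,-0.111,-0.174,-0.052,0,-0.6,0],[0,-0.111,-0.174,-0.052,0,-0.75,0],[0,-0.111,-0.174,-0.052,0,-0.9,0],[0,-0.115,-0.174,-0.1,0,-1.05,0],[0,-0.12,-0.174,-0.15,0,-1.2,0]]])

```text
t: 8.5
tool_pos: [0.4696, -0.21, 0.1689]
ee_rot: [[0.294, -0.001, -0.956], [0.956, 0.001, 0.294], [0.001, -1.0, 0.002]]
ft_force: [1.1, 0.1, -4.0]
gripper_width: 0.0181
```

```bash
python3 go.py  0.4731,-0.3926,0.17,83.7 0.4731,-0.3926,0.012,83.7
python3 - <<'E'
from h import *
save(r.camera("scene"),"s7.png")
E
```

```text
t 8.5 pos [ 0.4696 -0.21    0.1689] jaw 72.89 down -1.0 F [ 1.1  0.1 -4. ] w 0.0181 j [ -30.    1.   88.    0.   90. -103.]
0.4731,-0.3926,0.17,83.7 -> [-0.1735, -0.0013, -0.0571, -0.002, -0.189, 0.001]
0.4731,-0.3926,0.012,83.7 -> [-0.1735, 0.1567, -0.0573, -0.002, -0.189, 0.001]
```

View pics/s7.png

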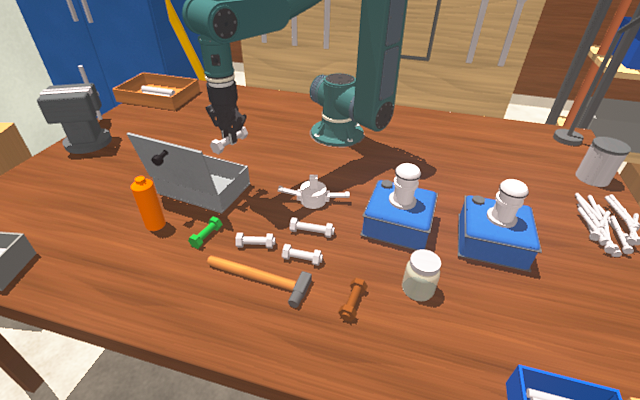

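Request:
servo_tool(steps=[[[0,-0.05,0,-0.015,0,-0.1,0],[0,-0.1,0,-0.03,0,-0.189,0],[0,-0.15,0,-0.045,0,-0.189,0],[0,-0.173,0,-0.057,0,-0.189,0],[0,-0.173,0,-0.057,0,-0.189,0],[0,-0.173,0.05,-0.057,0,-0.189,0],[0,-0.173,0.09,-0.057,0,-0.189,0],[0,-0.173,0.12,-0.057,0,-0.189,0],[0,-0.173,0.145,-0.057,0,-0.189,0],[0,-0.173,0.156,-0.057,0,-0.189,0],[0,-0.173,0.157,-0.057,0,-0.189,0]]])

```text
t: 9.65
tool_pos: [0.4706, -0.3906, 0.0103]
ee_rot: [[0.118, -0.004, -0.993], [0.993, 0.004, 0.118], [0.004, -1.0, 0.005]]
ft_force: [-0.1, 0.6, -3.5]
gripper_width: 0.0182
```

```bash
python3 go.py  0.4731,-0.3926,0.012,83.7
python3 - <<'E'
from h import *
im=r.camera("top");save(cv2.resize(im[160:310,380:540],None,fx=4,fy=4,interpolation=cv2.INTER_CUBIC),"t5.png")
E
```

```text
t 9.65 pos [ 0.4706 -0.3906  0.0103] jaw 83.2 down -1.0 F [-0.1  0.6 -3.5] w 0.0182 j [ -45.   20.   85.    0.   75. -128.]
0.4731,-0.3926,0.012,83.7 -> [-0.0017, -0.0017, -0.0027, -0.005, -0.009, 0.004]
```

View pics/t5.png

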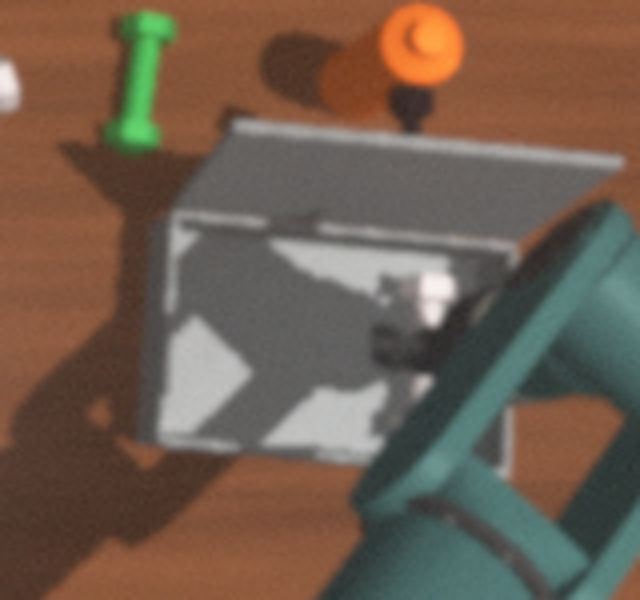

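Bolt sits inside the bin, near its right end at (410,340). Release with a small opening and lift.

Request:
servo_tool(steps=[[[0,0,0.002,0,0,0,0],[0.45,0,0.002,0,0,0,0],[0.45,0,0.002,0,0,0,0],[0.45,0,0.002,0,0,0,0],[0.45,0,-0.03,0,0,0,0],[0.45,0,-0.08,0,0,0,0],[0.45,0,-0.13,0,0,0,0],[0.45,0,-0.17,0,0,0,0]]])

```text
t: 10.5
tool_pos: [0.4733, -0.3939, 0.1905]
ee_rot: [[0.119, 0.007, -0.993], [0.993, -0.007, 0.119], [-0.006, -1.0, -0.008]]
ft_force: [0.3, -0.1, -0.4]
gripper_width: 0.0383
```

```bash
python3 meas.py; python3 go.py 0.45,-0.05,0.17,3 0.578,0.066,0.1,3
```

```text
top 0.88 [0.7776 0.2217] [0.7777 0.2212] 173.16588927761825 0.10316524210072942 0.03612222389003944 [139.  85.  54.]
top 0.87 [ 0.471  -0.3921] [ 0.4724 -0.3913] 173.45703435215262 0.11931364157104823 0.03701965706686389 [206. 198. 196.]
top 0.87 [ 0.6678 -0.063 ] [ 0.6674 -0.0621] -76.13880450468635 0.10494792135155215 0.03974591752443124 [201. 187. 183.]
top 0.72 [ 0.6762 -0.2029] [ 0.6761 -0.2032] 168.77990573592265 0.10384406332603235 0.036322245513243874 [ 83. 151.  77.]
top 0.61 [0.6811 0.0693] [0.6808 0.0699] 91.03719834364398 0.09596112777353964 0.03580559872845612 [212. 199. 195.]
top 0.57 [0.5772 0.0685] [0.5761 0.0666] 93.47979052746899 0.11847721727959792 0.037859868229299654 [214. 201. 198.]
top 0.2 [0.4843 0.2984] [0.4853 0.298 ] -98.81605295754333 0.1973816280540791 0.19219009171379148 [111. 139. 193.]
scene 0.97 [ 0.6697 -0.0609] [ 0.6694 -0.0612] 103.81783027280656 0.10607300410731477 0.05215401026797495 [208. 197. 194.]
scene 0.89 [ 0.6802 -0.2021] [ 0.6768 -0.2024] -9.541220029697913 0.11818406568990936 0.04761818289596134 [ 57. 158.  66.]
scene 0.72 [0.779  0.2232] [0.7764 0.2235] -5.828455507965253 0.11816849983246669 0.03859116058800344 [153.  88.  46.]
scene 0.71 [0.5788 0.0685] [0.5777 0.0663] 92.90074178404969 0.12578692282593845 0.049781796800346556 [214. 203. 200.]
scene 0.68 [0.6827 0.0726] [0.6818 0.0718] 89.89795649910323 0.1092985832520548 0.051118413593654766 [212. 201. 197.]
t 10.7 pos [ 0.4732 -0.3939  0.188 ] jaw 83.19 down -1.0 F [ 0.1  1.7 -1.1] w 0.0385 j [ -45.   13.   73.   -0.   93. -128.]
0.45,-0.05,0.17,3 -> [0.3388, 0.0157, 0.064, 0.01, 1.4, 0.0]
0.578,0.066,0.1,3 -> [0.4696, 0.0857, -0.0489, 0.01, 1.4, 0.0]
```

Request:
servo_tool(steps=[[[0.6,0.05,0,0.009,0,0.1,0],[1,0.1,0,0.018,0,0.25,0],[1,0.147,0,0.027,0,0.4,0],[1,0.195,0,0.036,0,0.55,0],[1,0.243,0,0.045,0,0.7,0],[1,0.29,0,0.055,0,0.85,0],[1,0.339,0,0.064,0,1,0],[1,0.37,0,0.03,0,1.15,0],[1,0.41,0,0.01,0,1.3,0],[1,0.44,0,-0.02,0,1.4,0],[1,0.47,0,-0.049,0,1.4,0],[1,0.47,0.05,-0.049,0.01,1.4,0]]])

```text
t: 11.9
tool_pos: [0.5844, 0.0721, 0.1399]
ee_rot: [[0.998, 0.012, -0.056], [0.056, 0.009, 0.998], [0.013, -1.0, 0.008]]
ft_force: [2.2, 0.3, 1.0]
gripper_width: 0.0851
```

```bash
python3 go.py 0.577,0.0665,0.01,3 0.577,0.0665,-0.005,3; python3 meas.py | grep -v "151\."
```

```text
t 11.9 pos [0.5844 0.0721 0.1399] jaw 3.21 down -0.9999 F [2.2 0.3 1. ] w 0.0851 j [ 1. 11. 81.  0. 87. -2.]
0.577,0.0665,0.01,3 -> [-0.0093, 0.1297, -0.0063, -0.008, 0.004, 0.013]
0.577,0.0665,-0.005,3 -> [-0.0095, 0.1447, -0.0064, -0.008, 0.004, 0.013]
top 0.81 [ 0.4726 -0.3922] [ 0.4729 -0.3914] 172.76847171375675 0.12106773855427339 0.03721707387584977 [203. 194. 192.]
top 0.66 [ 0.6746 -0.2028] [ 0.6744 -0.2031] 168.37034437116367 0.1062839680135722 0.036590790776609365 [ 82. 152.  79.]
top 0.59 [0.7767 0.2227] [0.7787 0.2227] 172.52330443883963 0.10593219515611962 0.03937605395438354 [134.  82.  52.]
top 0.53 [ 0.6726 -0.08  ] [ 0.6757 -0.075 ] -73.28632069109298 0.07291156359028661 0.034173708384823254 [211. 199. 196.]
top 0.48 [0.5765 0.0521] [0.575 0.06 ] 93.59605279030522 0.10736600613940811 0.040557234253458696 [199. 186. 183.]
scene 0.94 [0.7791 0.2235] [0.776  0.2238] -6.165936653663304 0.11888775863969159 0.04031621015265341 [154.  89.  46.]
scene 0.91 [ 0.6821 -0.2024] [ 0.6778 -0.2026] -8.825374743270428 0.11621501058827732 0.04813109101249592 [ 57. 161.  68.]
scene 0.87 [0.6833 0.0711] [0.6832 0.0715] 92.508056133418 0.10590116904566324 0.04769888823342683 [215. 205. 202.]
scene 0.86 [ 0.6685 -0.0633] [ 0.6677 -0.0621] 104.0017240374463 0.10469139983067144 0.05187144123288512 [214. 203. 199.]
scene 0.81 [0.5792 0.0668] [0.5788 0.0658] 92.73245502773612 0.12544559644165873 0.05245473721959337 [201. 190. 188.]
```

Request:
servo_tool(steps=[[[1,-0.009,0,-0.006,-0.008,0.004,0.013],[1,-0.009,0.05,-0.006,-0.008,0.004,0.013],[1,-0.009,0.095,-0.006,-0.008,0.004,0.013],[1,-0.009,0.13,-0.006,-0.008,0.004,0.013],[1,-0.009,0.143,-0.006,-0.008,0.004,0.013],[1,-0.009,0.146,-0.006,-0.008,0.004,0.013],[1,-0.009,0.146,-0.006,-0.008,0.004,0.013],[0,-0.009,0.146,-0.006,-0.008,0.004,0.013],[0,-0.009,0.146,-0.006,-0.008,0.004,0.013],[0,-0.009,0.146,-0.006,-0.008,0.004,0.013],[0,-0.009,0.146,-0.006,-0.008,0.004,0.013],[0,-0.009,0.146,-0.006,-0.008,0.004,0.013]]])

```text
t: 13.3
tool_pos: [0.5709, 0.0628, -0.0095]
ee_rot: [[0.999, -0.009, -0.048], [0.048, -0.002, 0.999], [-0.009, -1.0, -0.001]]
ft_force: [2.9, 0.4, 4.1]
gripper_width: 0.0182
```

```bash
python3 go.py 0.577,0.0665,0.17,3 0.47,-0.08,0.17,83.7 0.4786,-0.3429,0.17,83.7
```

```text
t 13.3 pos [ 0.5709  0.0628 -0.0095] jaw 2.75 down -1.0 F [2.9 0.4 4.1] w 0.0182 j [ 1. 17. 91. -0. 72. -2.]
0.577,0.0665,0.17,3 -> [0.0046, -0.1796, 0.0031, 0.001, -0.004, -0.009]
0.47,-0.08,0.17,83.7 -> [-0.1093, -0.1784, -0.1381, -0.005, -1.413, -0.009]
0.4786,-0.3429,0.17,83.7 -> [-0.1133, -0.1779, -0.4011, -0.005, -1.413, -0.009]
```

Request:
servo_tool(steps=[[[0,0,-0.03,0,0,0,0],[0,0,-0.08,0,0,0,0],[0,0,-0.13,0,0,0,0],[0,0,-0.178,0,0,0,0],[0,-0.04,-0.178,-0.03,0,-0.15,0],[0,-0.075,-0.178,-0.06,0,-0.3,0],[0,-0.1,-0.178,-0.1,0,-0.45,0],[0,-0.109,-0.178,-0.138,0,-0.6,0],[0,-0.109,-0.178,-0.138,0,-0.75,0],[0,-0.109,-0.178,-0.138,0,-0.9,0],[0,-0.11,-0.178,-0.18,0,-1.05,0],[0,-0.111,-0.178,-0.22,0,-1.2,0]]])

```text
t: 14.5
tool_pos: [0.4689, -0.1602, 0.1662]
ee_rot: [[0.345, -0.021, -0.938], [0.939, -0.001, 0.345], [-0.008, -1.0, 0.02]]
ft_force: [1.3, -0.8, -3.5]
gripper_width: 0.0178
```

Request:
servo_tool(steps=[[[0,0,0,0,0,0,0],[0,0,0,0,0,0,0]]])

```text
t: 14.7
tool_pos: [0.4688, -0.1607, 0.166]
ee_rot: [[0.356, -0.022, -0.934], [0.935, 0.0, 0.356], [-0.008, -1.0, 0.021]]
ft_force: [0.1, 1.2, -3.5]
gripper_width: 0.0181
```

```bash
python3 go.py 0.4786,-0.3429,0.17,83.7 0.4786,-0.3429,0.008,83.7
```

```text
t 14.7 pos [ 0.4688 -0.1607  0.166 ] jaw 69.17 down -0.9998 F [ 0.1  1.2 -3.5] w 0.0181 j [-25.  -0.  90.  -1.  91. -94.]
0.4786,-0.3429,0.17,83.7 -> [-0.1669, -0.0042, -0.0739, -0.021, -0.254, -0.005]
0.4786,-0.3429,0.008,83.7 -> [-0.1656, 0.1578, -0.0772, -0.021, -0.254, -0.005]
```

Request:
servo_tool(steps=[[[0,-0.045,-0.004,-0.02,-0.021,-0.13,-0.005],[0,-0.09,-0.004,-0.04,-0.021,-0.254,-0.005],[0,-0.135,-0.004,-0.06,-0.021,-0.254,-0.005],[0,-0.167,-0.004,-0.074,-0.021,-0.254,-0.005],[0,-0.167,-0.004,-0.074,-0.021,-0.254,-0.005],[0,-0.166,0.04,-0.075,-0.021,-0.254,-0.005],[0,-0.166,0.09,-0.075,-0.021,-0.254,-0.005],[0,-0.166,0.13,-0.076,-0.021,-0.254,-0.005],[0,-0.166,0.15,-0.077,-0.021,-0.254,-0.005],[0,-0.166,0.157,-0.077,-0.021,-0.254,-0.005],[0,-0.166,0.157,-0.077,-0.021,-0.254,-0.005],[0.4,-0.166,0.157,-0.077,-0.021,-0.254,-0.005]]])

```text
t: 15.9
tool_pos: [0.4819, -0.3436, 0.0129]
ee_rot: [[0.106, 0.006, -0.994], [0.994, -0.004, 0.106], [-0.004, -1.0, -0.006]]
ft_force: [0.1, -0.2, -0.0]
gripper_width: 0.0312
```

Request:
servo_tool(steps=[[[0.4,0,0,0,0,0,0],[0.4,0,0,0,0,0,0],[0.4,0,-0.03,0,0,0,0],[0.4,0,-0.08,0,0,0,0],[0.4,0,-0.13,0,0,0,0],[0.5,0,-0.17,0,0,0,0],[0.5,0,-0.17,0,0,0,0]]])

```text
t: 16.6
tool_pos: [0.4832, -0.3459, 0.1914]
ee_rot: [[0.107, 0.017, -0.994], [0.994, -0.014, 0.107], [-0.012, -1.0, -0.018]]
ft_force: [0.2, 0.4, 0.7]
gripper_width: 0.0427
```

```bash
python3 meas.py; python3 go.py 0.47,-0.05,0.17,14 0.57,-0.062,0.17,14 0.668,-0.0625,0.1,14
```

```text
top 0.71 [ 0.667  -0.0624] [ 0.6673 -0.0625] -76.26856355079565 0.10253157922546768 0.03737036472661193 [205. 191. 187.]
top 0.7 [0.7792 0.2216] [0.7793 0.2212] 174.04658050216034 0.11151623330052429 0.04412670163855825 [136.  83.  53.]
top 0.67 [ 0.4828 -0.3442] [ 0.4812 -0.3449] 173.43667614369883 0.1237617216237955 0.04033921086359543 [203. 195. 193.]
top 0.57 [0.6807 0.0707] [0.6807 0.0713] 91.35886067572673 0.09866886049778194 0.03614823738393558 [210. 197. 193.]
top 0.54 [ 0.6788 -0.2038] [ 0.6765 -0.2048] 169.2627840413135 0.10327860131925748 0.0360740294530901 [ 84. 156.  80.]
top 0.48 [ 0.4835 -0.3922] [ 0.4793 -0.3919] 170.37987470061188 0.10854611604556152 0.02841494548282797 [204. 196. 194.]
scene 0.92 [0.7796 0.2227] [0.7764 0.2236] -6.369326397791672 0.11981327199527003 0.04119255569892394 [152.  88.  46.]
scene 0.84 [ 0.6805 -0.2024] [ 0.6765 -0.2024] -10.938564606827976 0.11560518167002742 0.04639506360021479 [ 57. 160.  67.]
scene 0.68 [0.682  0.0716] [0.681  0.0712] 89.00175377345494 0.10874987882100728 0.051240043012384606 [215. 203. 200.]
scene 0.64 [ 0.6698 -0.0612] [ 0.6692 -0.0609] 104.31244007820375 0.10518271180235009 0.05529375010123061 [206. 194. 190.]
t 16.8 pos [ 0.4793 -0.3425  0.1796] jaw 83.88 down -1.0 F [-0.9 -0.  -0.9] w 0.0428 j [ -41.   11.   77.    0.   92. -125.]
0.47,-0.05,0.17,14 -> [0.2899, 0.0093, 0.0405, 0.002, 1.22, 0.0]
0.57,-0.062,0.17,14 -> [0.2886, 0.0095, -0.0602, 0.002, 1.22, 0.0]
0.668,-0.0625,0.1,14 -> [0.2986, 0.0796, -0.1576, 0.002, 1.22, 0.0]
```

Request:
servo_tool(steps=[[[1,0.048,0,0.007,0,0.12,0],[1,0.097,0,0.014,0,0.25,0],[1,0.145,0,0.02,0,0.4,0],[1,0.193,0,0.027,0,0.55,0],[1,0.241,0,0.034,0,0.7,0],[1,0.29,0,0.02,0,0.85,0],[1,0.289,0,-0.02,0,1,0],[1,0.289,0,-0.06,0,1.13,0],[1,0.293,0,-0.11,0,1.22,0],[1,0.299,0.03,-0.158,0,1.22,0],[1,0.299,0.08,-0.158,0,1.22,0],[1,0.299,0.08,-0.158,0,1.22,0]]])

```text
t: 18.0
tool_pos: [0.6638, -0.0614, 0.0883]
ee_rot: [[0.97, -0.018, -0.242], [0.242, 0.002, 0.97], [-0.017, -1.0, 0.006]]
ft_force: [-0.9, 1.5, -2.4]
gripper_width: 0.0855
```

Request:
servo_tool(steps=[[[1,0,0,0,0,0,0],[1,0,0,0,0,0,0]]])

```text
t: 18.2
tool_pos: [0.6692, -0.0628, 0.1024]
ee_rot: [[0.97, 0.005, -0.241], [0.241, -0.002, 0.97], [0.004, -1.0, -0.004]]
ft_force: [-0.2, 0.0, 0.8]
gripper_width: 0.0852
```

```bash
python3 go.py 0.668,-0.0622,-0.006,14; python3 meas.py | grep scene
```

```text
t 18.2 pos [ 0.6692 -0.0628  0.1024] jaw 13.97 down -1.0 F [-0.2  0.   0.8] w 0.0852 j [-10.  23.  70.  -0.  86. -24.]
0.668,-0.0622,-0.006,14 -> [-0.0015, 0.1084, 0.0013, 0.004, -0.0, 0.004]
scene 0.95 [0.7789 0.223 ] [0.7763 0.2232] -5.222018831781311 0.11995247590618863 0.03943211256446272 [158.  91.  47.]
scene 0.89 [ 0.6695 -0.0617] [ 0.6695 -0.0616] 103.27577254161264 0.10704097067027835 0.05292016517506826 [197. 186. 183.]
scene 0.85 [0.6824 0.0704] [0.6812 0.0713] 90.64442550926876 0.10337608512681369 0.04701817204146708 [166. 153. 150.]
scene 0.61 [ 0.681  -0.2027] [ 0.6776 -0.2038] -9.92318480804438 0.11585769821417446 0.049655292322057565 [ 60. 164.  70.]
```

Request:
servo_tool(steps=[[[1,0,0.04,0,0,0,0],[1,0,0.08,0,0,0,0],[1,0,0.1,0,0,0,0],[1,0,0.107,0,0,0,0],[1,0,0.107,0,0,0,0],[0,0,0.107,0,0,0,0],[0,0,0.107,0,0,0,0],[0,0,0.107,0,0,0,0],[0,0,0.107,0,0,0,0],[0,0,0.107,0,0,0,0],[0,0,0.107,0,0,0,0]]])

```text
t: 19.5
tool_pos: [0.6697, -0.063, -0.0055]
ee_rot: [[0.97, 0.004, -0.242], [0.242, -0.002, 0.97], [0.003, -1.0, -0.003]]
ft_force: [-1.6, -0.1, 4.6]
gripper_width: 0.0179
```

```bash
python3 go.py 0.6692,-0.0628,0.18,14 0.47,-0.08,0.18,83.7 0.484,-0.2932,0.18,83.7
```

```text
t 19.5 pos [ 0.6697 -0.063  -0.0055] jaw 13.99 down -1.0 F [-1.6 -0.1  4.6] w 0.0179 j [-10.  28.  76.  -0.  76. -24.]
0.6692,-0.0628,0.18,14 -> [0.0001, -0.1855, -0.0003, 0.003, -0.0, 0.003]
0.47,-0.08,0.18,83.7 -> [-0.1973, -0.1862, 0.0312, 0.005, -1.217, 0.001]
0.484,-0.2932,0.18,83.7 -> [-0.2353, -0.1856, -0.1791, 0.005, -1.217, 0.001]
```

Request:
servo_tool(steps=[[[0,0,-0.03,0,0,0,0],[0,0,-0.08,0,0,0,0],[0,0,-0.13,0,0,0,0],[0,-0.01,-0.18,0,0,0,0],[0,-0.06,-0.186,0.01,0,-0.15,0],[0,-0.108,-0.186,0.017,0,-0.3,0],[0,-0.156,-0.186,0.025,0,-0.45,0],[0,-0.197,-0.186,0.031,0,-0.6,0],[0,-0.2,-0.186,0,0,-0.75,0],[0,-0.203,-0.186,-0.02,0,-0.9,0],[0,-0.207,-0.186,-0.04,0,-1.05,0],[0,-0.213,-0.186,-0.06,0,-1.2,0]]])

```text
t: 20.7
tool_pos: [0.476, -0.1725, 0.1779]
ee_rot: [[0.12, 0.001, -0.993], [0.993, -0.001, 0.12], [-0.001, -1.0, -0.001]]
ft_force: [1.3, 0.4, -3.6]
gripper_width: 0.0177
```

Request:
servo_tool(steps=[[[0,0,0,0,0,0,0],[0,0,0,0,0,0,0]]])

```text
t: 20.9
tool_pos: [0.4761, -0.1719, 0.178]
ee_rot: [[0.129, 0.001, -0.992], [0.992, -0.0, 0.129], [-0.0, -1.0, -0.001]]
ft_force: [-0.9, -0.0, -3.1]
gripper_width: 0.0183
```

```bash
python3 go.py 0.484,-0.2932,0.18,83.7 0.484,-0.2932,0.009,83.7
```

```text
t 20.9 pos [ 0.4761 -0.1719  0.178 ] jaw 82.59 down -1.0 F [-0.9 -0.  -3.1] w 0.0183 j [ -26.    0.   89.    0.   91. -109.]
0.484,-0.2932,0.18,83.7 -> [-0.1193, -0.0019, -0.0235, 0.001, -0.019, -0.0]
0.484,-0.2932,0.009,83.7 -> [-0.1192, 0.1691, -0.0233, 0.001, -0.019, -0.0]
```

Request:
servo_tool(steps=[[[0,-0.05,0,-0.01,0,-0.019,0],[0,-0.1,0,-0.02,0,-0.019,0],[0,-0.119,0,-0.0235,0,-0.019,0],[0,-0.119,0,-0.0235,0,-0.019,0],[0,-0.119,0.05,-0.0235,0,-0.019,0],[0,-0.119,0.1,-0.0235,0,-0.019,0],[0,-0.119,0.14,-0.0235,0,-0.019,0],[0,-0.119,0.16,-0.0235,0,-0.019,0],[0,-0.119,0.168,-0.0235,0,-0.019,0],[0,-0.119,0.168,-0.0235,0,-0.019,0],[0.4,-0.119,0.168,-0.0235,0,-0.019,0],[0.4,-0.119,0.168,-0.0235,0,-0.019,0]]])

```text
t: 22.1
tool_pos: [0.4875, -0.2947, 0.0147]
ee_rot: [[0.107, 0.008, -0.994], [0.994, -0.006, 0.107], [-0.005, -1.0, -0.008]]
ft_force: [1.2, -0.6, 0.6]
gripper_width: 0.0343
```

Request:
servo_tool(steps=[[[0.4,0,0,0,0,0,0],[0.4,0,-0.03,0,0,0,0],[0.4,0,-0.08,0,0,0,0],[0.4,0,-0.13,0,0,0,0],[0.5,0,-0.17,0,0,0,0],[0.5,0,-0.17,0,0,0,0],[0.5,0,-0.17,0,0,0,0]]])

```text
t: 22.8
tool_pos: [0.4858, -0.2939, 0.1844]
ee_rot: [[0.108, 0.007, -0.994], [0.994, -0.005, 0.108], [-0.005, -1.0, -0.008]]
ft_force: [0.1, -0.5, -0.7]
gripper_width: 0.0427
```

```bash
python3 meas.py; python3 go.py 0.47,-0.05,0.18,1 0.57,0.05,0.18,1 0.681,0.0712,0.1,1;python3 - <<'E'
from h import *
im=r.camera("top");save(im,"t6.png")
E
```

```text
top 0.85 [ 0.6785 -0.2036] [ 0.6765 -0.2037] 168.12042447049987 0.1039825505737525 0.03707961142127813 [ 84. 158.  80.]
top 0.69 [0.6813 0.0729] [0.6807 0.0727] -89.23675840973105 0.09589873565876911 0.03541090372811517 [214. 200. 197.]
top 0.63 [ 0.5166 -0.3423] [ 0.5033 -0.345 ] 173.30059464211922 0.07296179982512951 0.031545100573252605 [181. 173. 171.]
top 0.63 [ 0.4849 -0.2926] [ 0.4863 -0.2923] 175.75988479814396 0.10239849871845719 0.03407376184589003 [203. 195. 193.]
top 0.59 [0.7736 0.2219] [0.7764 0.2228] 173.36621080752653 0.10012274004417454 0.03545532649670191 [142.  87.  55.]
top 0.57 [0.4423 0.0332] [0.4438 0.0308] -77.75652411454615 0.21881884738102497 0.08102910131292634 [224. 217. 215.]
top 0.47 [ 0.4245 -0.3893] [ 0.4237 -0.3907] 141.35000913469645 0.03176342011143862 0.022785888276035452 [225. 218. 216.]
scene 0.97 [0.7781 0.2232] [0.776  0.2233] -6.452900349280247 0.11896974523139481 0.039993376482212906 [154.  89.  46.]
scene 0.91 [0.6828 0.0735] [0.6827 0.0724] 89.16223384760917 0.10621547876741053 0.04922491973733556 [212. 202. 198.]
scene 0.63 [ 0.4436 -0.2915] [ 0.4447 -0.2904] 36.635371364479155 0.05339412679166322 0.025885542167026487 [194. 183. 181.]
scene 0.56 [ 0.6803 -0.2033] [ 0.6763 -0.2049] -8.13920832944942 0.11873918964718133 0.048996113592917515 [ 59. 160.  67.]
t 23.0 pos [ 0.484  -0.2926  0.1794] jaw 83.82 down -1.0 F [ 0.   0.2 -0.5] w 0.0427 j [ -37.    8.   80.    0.   92. -121.]
0.47,-0.05,0.18,1 -> [0.2396, -0.0006, 0.0401, -0.0, 1.446, -0.0]
0.57,0.05,0.18,1 -> [0.3498, -0.0006, -0.0486, -0.0, 1.446, -0.0]
0.681,0.0712,0.1,1 -> [0.3828, 0.0794, -0.1567, -0.0, 1.446, -0.0]
```

View pics/t6.png

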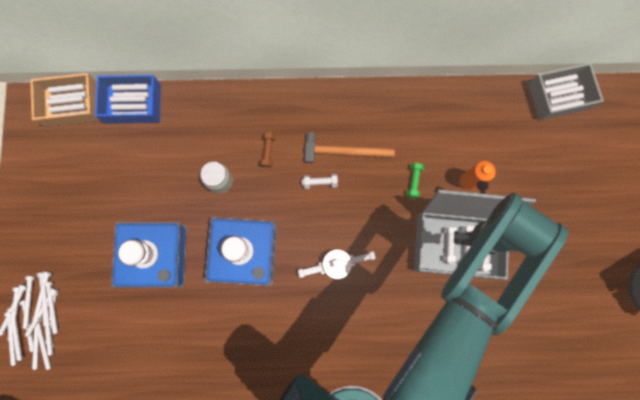

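Request:
servo_tool(steps=[[[1,0.048,0,0.007,0,0.12,0],[1,0.097,0,0.014,0,0.25,0],[1,0.145,0,0.02,0,0.4,0],[1,0.193,0,0.027,0,0.55,0],[1,0.24,0,0.03,0,0.7,0],[1,0.28,0,0.01,0,0.85,0],[1,0.315,0,-0.02,0,1,0],[1,0.35,0,-0.05,0,1.15,0],[1,0.363,0,-0.095,0,1.3,0],[1,0.375,0,-0.14,0,1.446,0],[1,0.383,0.03,-0.157,0,1.446,0],[1,0.383,0.08,-0.157,0,1.446,0]]])

```text
t: 24.25
tool_pos: [0.6873, 0.0717, 0.1028]
ee_rot: [[1.0, 0.012, -0.017], [0.017, -0.001, 1.0], [0.012, -1.0, -0.002]]
ft_force: [0.1, 0.8, -0.6]
gripper_width: 0.0854
```

Request:
servo_tool(steps=[[[1,0,0,0,0,0,0],[1,0,0,0,0,0,0],[1,0,0,0,0,0,0]]])

```text
t: 24.55
tool_pos: [0.6839, 0.0705, 0.1046]
ee_rot: [[1.0, 0.008, -0.017], [0.017, -0.002, 1.0], [0.008, -1.0, -0.002]]
ft_force: [0.3, 0.5, 0.6]
gripper_width: 0.0859
```

```bash
python3 meas.py | grep -E "scene|0.68"; python3 go.py 0.6815,0.0718,-0.006,0.5
```

```text
top 0.58 [0.6804 0.0668] [0.6808 0.0683] 91.03893164409185 0.0927448911350265 0.03559592531730427 [187. 175. 172.]
scene 0.96 [0.6823 0.0715] [0.6826 0.0713] 89.79300360763143 0.1063479412158986 0.04763408901317301 [207. 196. 194.]
scene 0.74 [0.7807 0.2224] [0.7772 0.2225] -6.8564113644679585 0.11955995218939275 0.039055624889093254 [137.  80.  43.]
scene 0.63 [ 0.6802 -0.203 ] [ 0.6768 -0.2038] -8.547424738482814 0.11924846638545827 0.046277180683250804 [ 59. 166.  69.]
t 24.75 pos [0.6839 0.0705 0.1051] jaw 0.97 down -1.0 F [-0.3 -0.   0.4] w 0.0854 j [ 1. 25. 68. -0. 87.  0.]
0.6815,0.0718,-0.006,0.5 -> [-0.0034, 0.111, 0.0016, 0.002, 0.008, 0.009]
```

Request:
servo_tool(steps=[[[1,-0.003,0.03,0.001,0,0,0.009],[1,-0.003,0.08,0.001,0,0,0.009],[1,-0.003,0.1,0.001,0,0,0.009],[1,-0.003,0.11,0.001,0,0,0.009],[1,-0.003,0.11,0.001,0,0,0.009],[0,-0.003,0.11,0.001,0,0,0.009],[0,-0.003,0.11,0.001,0,0,0.009],[0,-0.003,0.11,0.001,0,0,0.009],[0,-0.003,0.11,0.001,0,0,0.009],[0,-0.003,0.11,0.001,0,0,0.009],[0,-0.003,0.11,0.001,0,0,0.009]]])

```text
t: 25.85
tool_pos: [0.6803, 0.0714, -0.0075]
ee_rot: [[1.0, -0.004, -0.017], [0.017, -0.002, 1.0], [-0.005, -1.0, -0.002]]
ft_force: [0.2, -0.2, 4.7]
gripper_width: 0.0183
```

```bash
python3 go.py 0.6692,0.07,0.18,1 0.47,-0.05,0.18,83.7 0.4895,-0.2435,0.18,83.7
```

```text
t 25.85 pos [ 0.6803  0.0714 -0.0075] jaw 0.99 down -1.0 F [ 0.2 -0.2  4.7] w 0.0183 j [ 1. 30. 74. -0. 77.  0.]
0.6692,0.07,0.18,1 -> [-0.012, -0.1875, -0.0016, 0.002, -0.0, -0.005]
0.47,-0.05,0.18,83.7 -> [-0.2132, -0.1863, -0.1181, -0.002, -1.444, -0.005]
0.4895,-0.2435,0.18,83.7 -> [-0.1971, -0.186, -0.3119, -0.002, -1.444, -0.005]
```

Request:
servo_tool(steps=[[[0,0,-0.03,0,0,0,0],[0,0,-0.08,0,0,0,0],[0,0,-0.13,0,0,0,0],[0,-0.01,-0.18,0,0,0,0],[0,-0.05,-0.186,-0.02,0,-0.15,0],[0,-0.095,-0.186,-0.04,0,-0.3,0],[0,-0.14,-0.186,-0.06,0,-0.45,0],[0,-0.18,-0.186,-0.085,0,-0.6,0],[0,-0.213,-0.186,-0.118,0,-0.75,0],[0,-0.212,-0.186,-0.13,0,-0.9,0],[0,-0.211,-0.186,-0.14,0,-1.05,0],[0,-0.21,-0.186,-0.16,0,-1.2,0]]])

```text
t: 27.05
tool_pos: [0.4725, -0.0915, 0.1778]
ee_rot: [[0.346, -0.008, -0.938], [0.938, -0.001, 0.346], [-0.004, -1.0, 0.007]]
ft_force: [-0.8, 0.2, -2.0]
gripper_width: 0.0182
```

Request:
servo_tool(steps=[[[0,0,0,0,0,0,0],[0,0,0,0,0,0,0]]])

```text
t: 27.25
tool_pos: [0.473, -0.0916, 0.1778]
ee_rot: [[0.355, -0.008, -0.935], [0.935, -0.001, 0.355], [-0.004, -1.0, 0.008]]
ft_force: [0.2, -0.1, -3.0]
gripper_width: 0.0179
```

```bash
python3 go.py 0.4895,-0.2425,0.18,83.7 0.4895,-0.2425,0.009,83.7
```

```text
t 27.25 pos [ 0.473  -0.0916  0.1778] jaw 69.19 down -1.0 F [ 0.2 -0.1 -3. ] w 0.0179 j [-18.  -3.  91.  -0.  92. -87.]
0.4895,-0.2425,0.18,83.7 -> [-0.1352, -0.0022, -0.0691, -0.008, -0.253, -0.003]
0.4895,-0.2425,0.009,83.7 -> [-0.1345, 0.1688, -0.0703, -0.008, -0.253, -0.003]
```

Request:
servo_tool(steps=[[[0,-0.045,0,-0.02,-0.008,-0.12,0],[0,-0.09,0,-0.045,-0.008,-0.253,0],[0,-0.135,0,-0.07,-0.008,-0.253,0],[0,-0.135,0,-0.07,-0.008,-0.253,0],[0,-0.135,0.05,-0.07,-0.008,-0.253,0],[0,-0.135,0.1,-0.07,-0.008,-0.253,0],[0,-0.135,0.14,-0.07,-0.008,-0.253,0],[0,-0.135,0.16,-0.07,-0.008,-0.253,0],[0,-0.135,0.168,-0.07,-0.008,-0.253,0],[0,-0.135,0.168,-0.07,-0.008,-0.253,0],[0.4,-0.135,0.168,-0.07,-0.008,-0.253,0],[0.4,-0.135,0.168,-0.07,-0.008,-0.253,0]]])

```text
t: 28.45
tool_pos: [0.4931, -0.2481, 0.0154]
ee_rot: [[0.108, 0.008, -0.994], [0.994, -0.016, 0.108], [-0.015, -1.0, -0.01]]
ft_force: [-1.9, -12.2, 7.3]
gripper_width: 0.0334
```

Request:
servo_tool(steps=[[[0.4,0,0,0,0,0,0],[0.4,0,-0.03,0,0,0,0],[0.4,0,-0.08,0,0,0,0],[0.4,0,-0.13,0,0,0,0],[0.5,0,-0.17,0,0,0,0],[0.6,0.05,-0.17,0,0,0,0],[0.8,0.1,-0.17,0,0,0,0],[1,0.14,-0.17,0.04,0,0,0],[1,0.14,-0.17,0.09,0,0,0],[1,0.14,-0.17,0.13,0,0,0],[1,0.14,-0.17,0.13,0,0,0]]])

```text
t: 29.55
tool_pos: [0.3717, -0.0867, 0.18]
ee_rot: [[0.107, 0.0, -0.994], [0.994, -0.003, 0.107], [-0.003, -1.0, -0.001]]
ft_force: [0.9, 0.2, -0.2]
gripper_width: 0.0853
```

```bash
python3 go.py
python3 - <<'E'
from h import *
im=r.camera("top");save(cv2.resize(im[130:310,380:560],None,fx=3.3,fy=3.3,interpolation=cv2.INTER_CUBIC),"t7.png")
save(r.camera("scene"),"s8.png")
E
```

```text
t 29.55 pos [ 0.3717 -0.0867  0.18  ] jaw 83.87 down -1.0 F [ 0.9  0.2 -0.2] w 0.0853 j [ -22.  -17.  103.   -0.   94. -105.]
```

View pics/t7.png

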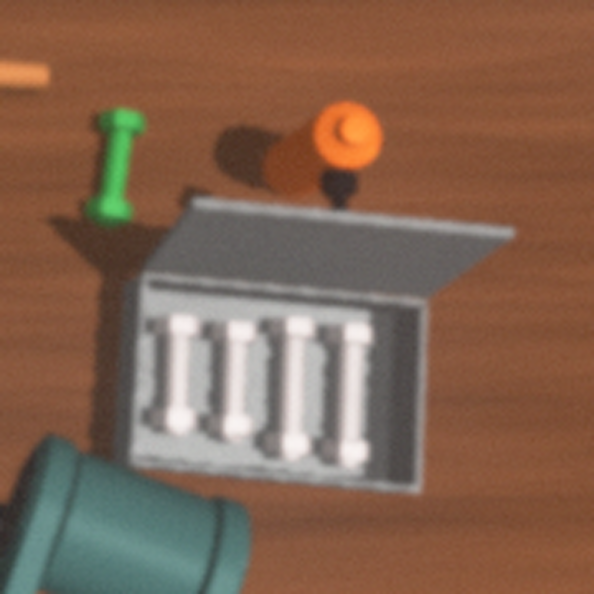

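View pics/s8.png

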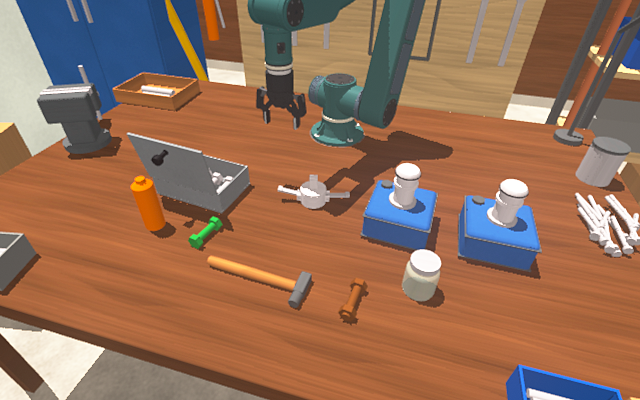

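Run:
```python
from h import *
print("tube",onz("top",(380+348/3.3,130+133/3.3),.155), onz("top",(380+290/3.3,130+180/3.3),.0))
for n in("top","scene"):
  for d in r.trace(n,"tube"): print(n,d["conf"],d["box"],d["mask"].sum())
C=np.array([.4813,-.318]);a=np.radians(-6.3);ux=np.array([np.cos(a),np.sin(a)]);uy=np.array([-np.sin(a),np.cos(a)])
for y in(.07,.0,.09):
  for x in(.08,.145,.0,-.06): print(y,x,C+ux*x+uy*y)
```

```text
tube [ 0.6708 -0.3602  0.155 ] [ 0.6627 -0.3624  0.    ]
top 0.55 [461.9, 159.2, 32.0, 31.1] 636
top 0.26 [424.0, 176.3, 112.1, 42.0] 2281
scene 0.69 [131.0, 179.5, 35.1, 50.9] 1156
0.07 0.08 [ 0.5685 -0.2572]
0.07 0.145 [ 0.6331 -0.2643]
0.07 0.0 [ 0.489  -0.2484]
0.07 -0.06 [ 0.4293 -0.2418]
0.0 0.08 [ 0.5608 -0.3268]
0.0 0.145 [ 0.6254 -0.3339]
0.0 0.0 [ 0.4813 -0.318 ]
0.0 -0.06 [ 0.4217 -0.3114]
0.09 0.08 [ 0.5707 -0.2373]
0.09 0.145 [ 0.6353 -0.2445]
0.09 0.0 [ 0.4912 -0.2285]
0.09 -0.06 [ 0.4315 -0.222 ]
```

```bash
python3 go.py 0.3717,-0.0867,0.3,83.7 0.6331,-0.2643,0.3,83.7 0.6331,-0.2643,0.175,83.7
```

```text
t 29.75 pos [ 0.377  -0.0892  0.1811] jaw 83.85 down -1.0 F [0.4 1.  0.1] w 0.0853 j [ -22.  -16.  102.   -0.   93. -105.]
0.3717,-0.0867,0.3,83.7 -> [0.0015, -0.1189, 0.0051, 0.004, 0.003, -0.004]
0.6331,-0.2643,0.3,83.7 -> [-0.1471, -0.1172, -0.2738, 0.004, 0.003, -0.004]
0.6331,-0.2643,0.175,83.7 -> [-0.1466, 0.0078, -0.2733, 0.004, 0.003, -0.004]
```

Request:
servo_tool(steps=[[[0,0,-0.05,0,0,0,0],[0,0,-0.1,0,0,0,0],[0,-0.025,-0.12,-0.04,0,0,0],[0,-0.045,-0.12,-0.085,0,0,0],[0,-0.07,-0.12,-0.13,0,0,0],[0,-0.09,-0.12,-0.17,0,0,0],[0,-0.115,-0.12,-0.215,0,0,0],[0,-0.135,-0.12,-0.25,0,0,0],[0,-0.147,-0.12,-0.273,0,0,0],[0,-0.147,-0.12,-0.273,0,0,0],[0,-0.147,-0.12,-0.273,0,0,0]]])

```text
t: 30.85
tool_pos: [0.6325, -0.2647, 0.2991]
ee_rot: [[0.107, -0.001, -0.994], [0.994, -0.002, 0.107], [-0.002, -1.0, 0.001]]
ft_force: [-0.8, 0.4, 0.1]
gripper_width: -0.0
```

```bash
python3 go.py 0.6331,-0.2643,0.175,83.7;  python3 - <<'E'
from h import *
save(r.camera("top"),"t8.png")
save(r.camera("scene"),"s9.png")
E
```

```text
t 30.85 pos [ 0.6325 -0.2647  0.2991] jaw 83.84 down -1.0 F [-0.8  0.4  0.1] w -0.0 j [ -27.   23.   47.   -0.  109. -111.]
0.6331,-0.2643,0.175,83.7 -> [0.0007, 0.1241, -0.0006, -0.001, 0.002, -0.002]
```

View pics/s9.png

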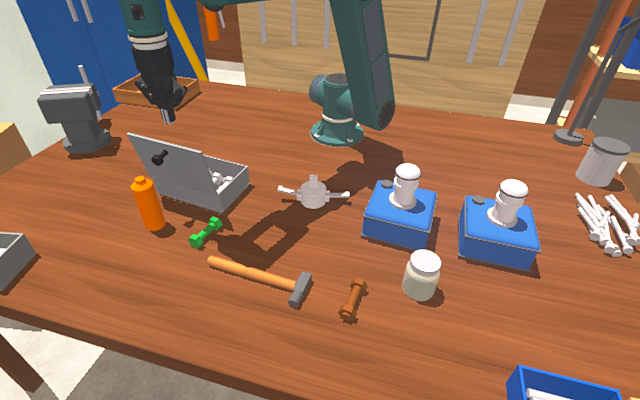

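Request:
servo_tool(steps=[[[0,0,0.04,0,0,0,0],[0,0,0.08,0,0,0,0],[0,0,0.11,0,0,0,0],[0,0,0.12,0,0,0,0],[0,0,0.12,0,0,0,0]]])

```text
t: 31.45
tool_pos: [0.6306, -0.2639, 0.1805]
ee_rot: [[0.107, -0.001, -0.994], [0.994, -0.003, 0.107], [-0.003, -1.0, 0.001]]
ft_force: [0.3, 0.2, -0.2]
gripper_width: -0.0001
```

```bash
python3 go.py 0.6331,-0.2643,0.175,83.7;  python3 - <<'E'
from h import *
im=r.camera("scene");save(cv2.resize(im[80:240,80:280],None,fx=4,fy=3.7),"s10.png")
E
```

```text
t 31.45 pos [ 0.6306 -0.2639  0.1805] jaw 83.87 down -1.0 F [ 0.3  0.2 -0.2] w -0.0001 j [ -27.   23.   62.   -0.   96. -111.]
0.6331,-0.2643,0.175,83.7 -> [-0.0001, 0.0055, -0.0026, -0.001, 0.003, -0.003]
```

View pics/s10.png

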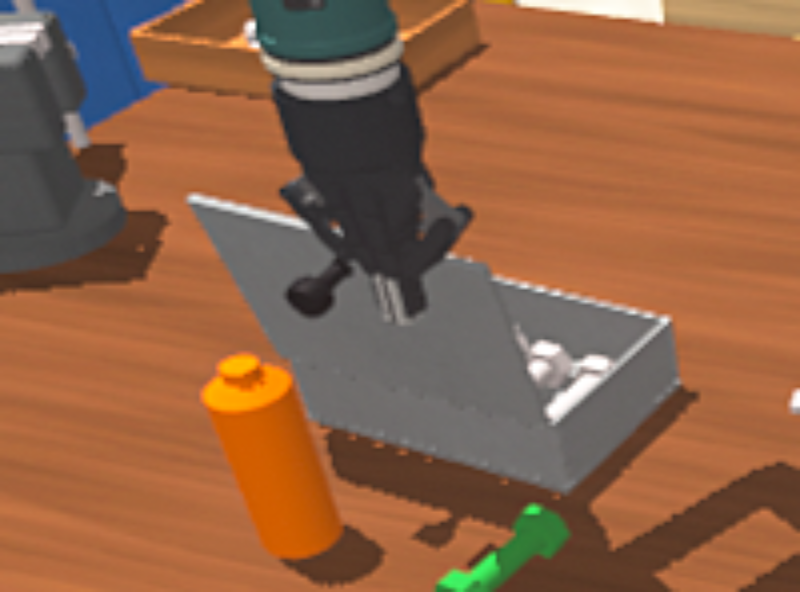

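Request:
servo_tool(steps=[[[0,0,0,0.015,0,0,0],[0,0,0,0.025,0,0,0],[0,0,0,0.035,0,0,0],[0,0,0,0.045,0,0,0],[0,0,0,0.055,0,0,0],[0,0,0,0.065,0,0,0],[0,0,0,0.075,0,0,0],[0,0,0,0.083,0,0,0],[0,0,0,0.09,0,0,0],[0,0,0,0.097,0,0,0],[0,0,0,0.103,0,0,0],[0,0,0,0.103,0,0,0]]])

```text
t: 32.7
tool_pos: [0.528, -0.2537, 0.1812]
ee_rot: [[0.108, -0.0, -0.994], [0.994, -0.004, 0.108], [-0.004, -1.0, -0.0]]
ft_force: [-0.8, -0.0, 1.0]
gripper_width: 0.0001
```

```bash
python3 go.py;  python3 - <<'E'
from h import *
im=r.camera("scene");save(cv2.resize(im[80:240,80:280],None,fx=4,fy=3.7),"s11.png")
E
```

```text
t 32.7 pos [ 0.528  -0.2537  0.1812] jaw 83.82 down -1.0 F [-0.8 -0.   1. ] w 0.0001 j [ -31.   10.   77.   -0.   92. -115.]
```

View pics/s11.png

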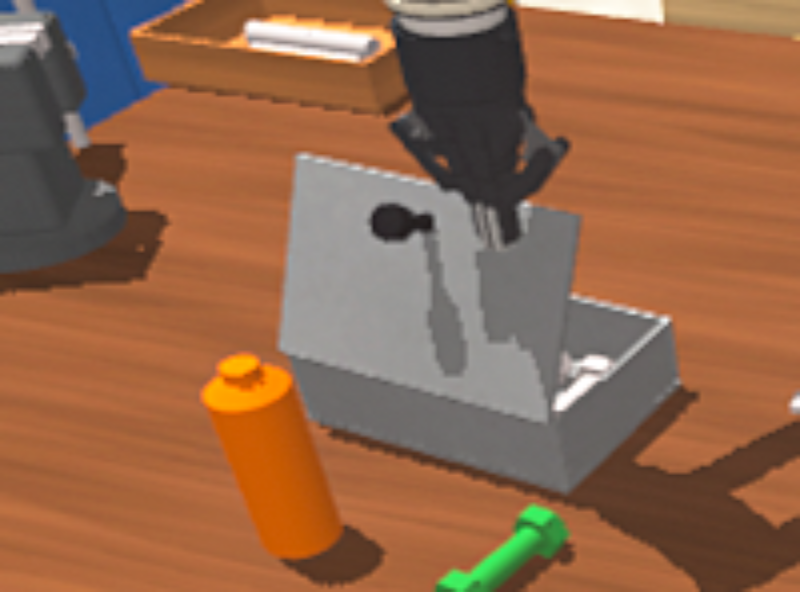

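Request:
servo_tool(steps=[[[0,0,0.005,0.01,0,0,0],[0,0,0.01,0.02,0,0,0],[0,0,0.017,0.03,0,0,0],[0,0,0.025,0.04,0,0,0],[0,0,0.035,0.047,0,0,0],[0,0,0.045,0.053,0,0,0],[0,0,0.055,0.06,0,0,0],[0,0,0.065,0.066,0,0,0],[0,0,0.075,0.07,0,0,0],[0,0,0.085,0.074,0,0,0],[0,0,0.085,0.074,0,0,0]]])

```text
t: 33.85
tool_pos: [0.4541, -0.2455, 0.0937]
ee_rot: [[0.107, -0.003, -0.994], [0.994, -0.002, 0.107], [-0.002, -1.0, 0.002]]
ft_force: [-0.3, 0.2, -0.4]
gripper_width: -0.0001
```

Request:
servo_tool(steps=[[[0,0,0.007,0.002,0,0,0],[0,0,0.014,0.004,0,0,0],[0,0,0.02,0.005,0,0,0],[0,0,0.024,0.005,0,0,0],[0,0,0.024,0.005,0,0,0]]])

```text
t: 34.35
tool_pos: [0.4503, -0.2455, 0.0711]
ee_rot: [[0.107, -0.0, -0.994], [0.994, -0.003, 0.107], [-0.003, -1.0, -0.0]]
ft_force: [0.3, 0.6, -0.0]
gripper_width: 0.0001
```

```bash
python3 go.py;  python3 - <<'E'
from h import *
im=r.camera("scene");save(cv2.resize(im[80:240,80:280],None,fx=4,fy=3.7),"s12.png")
E
```

```text
t 34.35 pos [ 0.4503 -0.2455  0.0711] jaw 83.85 down -1.0 F [ 0.3  0.6 -0. ] w 0.0001 j [ -35.    5.   96.   -0.   79. -119.]
```

View pics/s12.png

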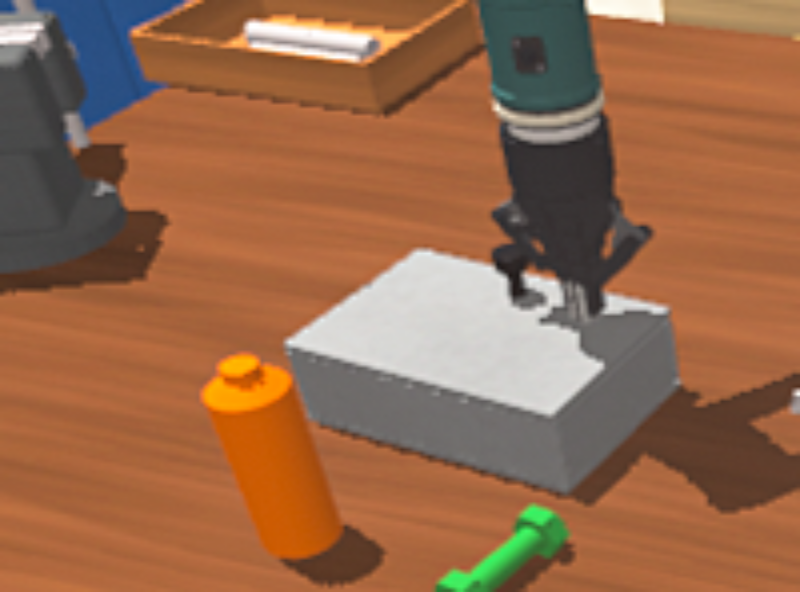

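Request:
servo_tool(steps=[[[0,0,0.003,0,0,0,0],[0,0,0.005,0,0,0,0],[0,0,0.006,0,0,0,0]]])

```text
t: 34.7
tool_pos: [0.451, -0.246, 0.0683]
ee_rot: [[0.107, 0.002, -0.994], [0.994, -0.005, 0.107], [-0.004, -1.0, -0.002]]
ft_force: [-5.8, 3.5, 14.8]
gripper_width: -0.0001
```

Request:
servo_tool(steps=[[[0,0,0.002,0,0,0,0],[0,0,0.003,0,0,0,0]]])

```text
t: 34.9
tool_pos: [0.4511, -0.246, 0.0682]
ee_rot: [[0.107, 0.002, -0.994], [0.994, -0.005, 0.107], [-0.005, -1.0, -0.003]]
ft_force: [-10.5, 6.2, 26.2]
gripper_width: 0.0004
```

Request:
servo_tool(steps=[[[0,0,-0.03,0,0,0,0],[0,0,-0.08,0,0,0,0],[0.5,0,-0.13,0,0,0,0],[1,0,-0.17,0,0,0,0],[1,0,-0.17,0,0,0,0],[1,0,-0.17,0,0,0,0]]])

```text
t: 35.5
tool_pos: [0.4511, -0.2454, 0.2344]
ee_rot: [[0.107, 0.004, -0.994], [0.994, -0.006, 0.107], [-0.005, -1.0, -0.005]]
ft_force: [0.4, 0.1, -1.5]
gripper_width: 0.0583
```

```bash
python3 go.py;  python3 - <<'E'
from h import *
im=r.camera("top")
a=cv2.resize(im[225:275,210:270],None,fx=12,fy=12,interpolation=cv2.INTER_CUBIC);save(a,"t9.png")
b=cv2.resize(im[235:295,290:385],None,fx=8,fy=8,interpolation=cv2.INTER_CUBIC);save(b,"t10.png")
im=r.camera("scene")
c=cv2.resize(im[155:245,355:445],None,fx=6,fy=6,interpolation=cv2.INTER_CUBIC)
d=cv2.resize(im[165:220,270:360],None,fx=8,fy=8,interpolation=cv2.INTER_CUBIC);save(c,"s13.png");save(d,"s14.png")
np.savez("ims.npz",s=im,t=r.camera("top"))
print([(k,n,[(np.round(d["xy"],1),round(d["conf"],2)) for d in r.spot_point(n,k)]) for k in("cap_grip","cap","neck_home","cam_a_tip","can","lid_handle") for n in("top","scene")])
E
```

```text
t 35.5 pos [ 0.4511 -0.2454  0.2344] jaw 83.86 down -1.0 F [ 0.4  0.1 -1.5] w 0.0583 j [ -35.   -0.   82.   -0.   97. -119.]
[('cap_grip', 'top', [(array([338.4, 262.3]), 0.68)]), ('cap_grip', 'scene', [(array([315.3, 183.2]), 0.59)]), ('cap', 'top', [(array([335.6, 266.4]), 0.85)]), ('cap', 'scene', [(array([312.8, 202. ]), 0.66), (array([281.5, 186.4]), 0.35)]), ('neck_home', 'top', [(array([136.6, 253.9]), 0.7), (array([238.4, 252.7]), 0.6), (array([467.8, 258.7]), 0.22)]), ('neck_home', 'scene', [(array([506.7, 199. ]), 0.61), (array([404.5, 182.6]), 0.58)]), ('cam_a_tip', 'top', [(array([302.3, 270.5]), 0.71)]), ('cam_a_tip', 'scene', [(array([348.5, 193.8]), 0.49)]), ('can', 'top', [(array([152.5, 259.5]), 0.77), (array([244.6, 251.9]), 0.62)]), ('can', 'scene', [(array([396.5, 229.8]), 0.89), (array([494.4, 240.8]), 0.74), (array([296.5, 192. ]), 0.37)]), ('lid_handle', 'top', [(array([468.2, 260.4]), 0.67)]), ('lid_handle', 'scene', [(array([209.4, 147.5]), 0.94), (array([258.8, 278.4]), 0.32)])]
```

View pics/t9.png

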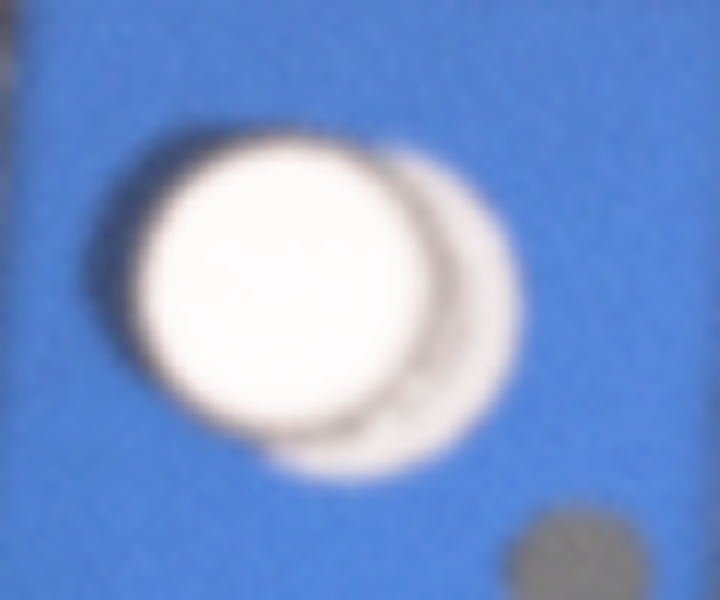

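View pics/t10.png

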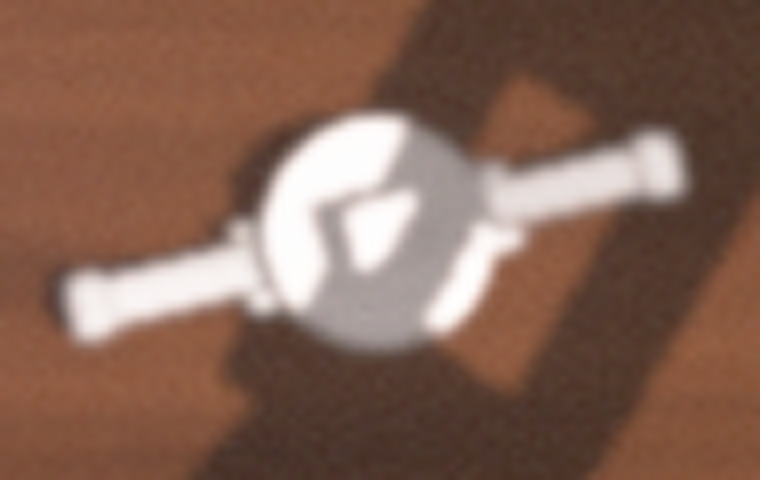

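View pics/s13.png

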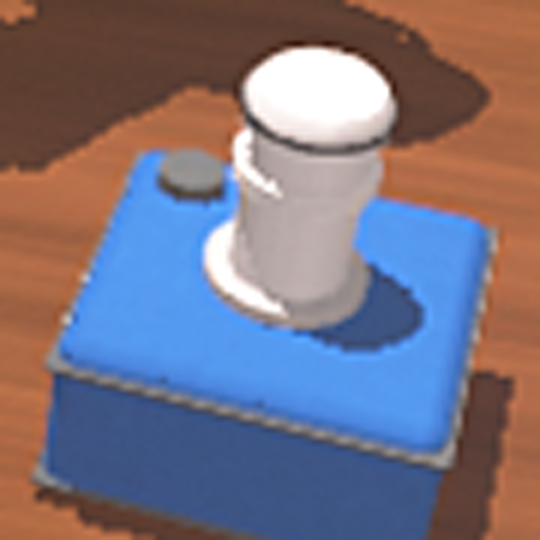

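View pics/s14.png

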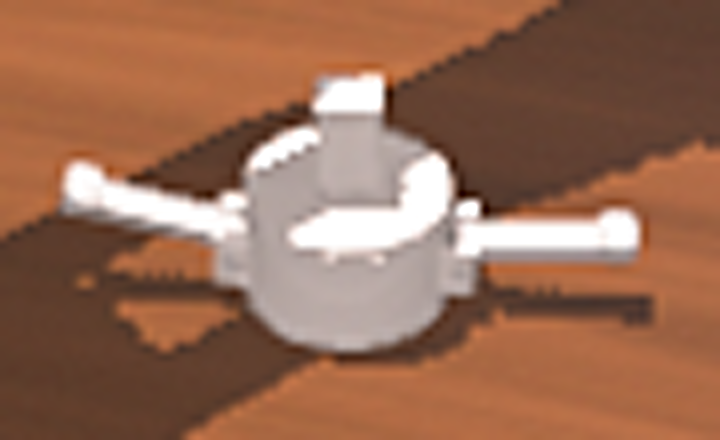

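Run:
```python
from h import *
print("neck T",onz("top",(233.1,248.1),.188))
for v in(169.5,170.9,172): print("neck S",onz("scene",(407.9,v),.19))
print("cap T",onz("top",(336.75,263.4),.03), "web top T",onz("top",(290+380/8-.5,235+225/8-.5),.091))
print("cap S",onz("scene",(313.2,175.2),.091))
for k in((0.4406,0.0323),(.4415,.0315)):
  print(k,proj("scene",[[*k,.091],[*k,0]]),proj("top",[[*k,.091],[*k,.049],[*k,0]]))
for x in((295,235+170/8)):pass
tl=lambda x,y:np.array([290+(x+.5)/8-.5,235+(y+.5)/8-.5])
a=onz("top",tl(88,305),.035);b=onz("top",tl(660,165),.045);print(a,b,np.degrees(np.arctan2(*(a-b)[[1,0]])))
# model overlay test of neck for candidates: project circles
I=np.load("ims.npz");th=np.linspace(0,6.28,200)
out=[]
for n,k,(y0,y1,x0,x1),f in(("top","t",(225,275,210,270),8),("scene","s",(155,245,355,445),6)):
    im=cv2.resize(I[k][y0:y1,x0:x1],None,fx=f,fy=f,interpolation=cv2.INTER_CUBIC)
    for z,rad,c in((.194,.0245,(255,0,0)),(.187,.0315,(0,160,0)),(.09,.0315,(255,0,255))):
        P=np.stack([.482+rad*np.cos(th),.291+rad*np.sin(th),0*th+z],1)
        u=(proj(n,P)-[x0,y0]+.5)*f-.5
        cv2.polylines(im,[np.round(u).astype(np.int32)],True,c,1)
    save(im,"ov_"+k+".png")
```

```text
neck T [0.4818 0.2934 0.188 ]
neck S [0.479 0.291 0.19 ]
neck S [0.4854 0.2915 0.19  ]
neck S [0.4904 0.2919 0.19  ]
cap T [0.4422 0.0311 0.03  ] web top T [0.4426 0.0334 0.091 ]
cap S [0.437  0.0293 0.091 ]
(0.4406, 0.0323) [[313.8305 176.0473]
 [313.5751 200.2794]] [[337.4268 263.3537]
 [336.6591 263.7999]
 [335.8217 264.2866]]
(0.4415, 0.0315) [[313.4819 176.1709]
 [313.2437 200.4078]] [[337.7166 263.0052]
 [336.9399 263.4622]
 [336.0928 263.9606]]
[0.4192 0.1321 0.035 ] [ 0.4618 -0.0666  0.045 ] 102.11349585976639
```

View pics/ov_t.png

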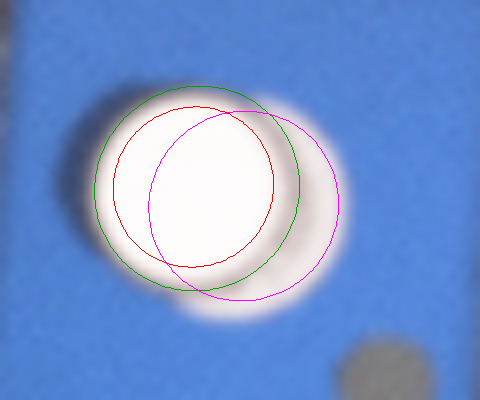

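View pics/ov_s.png

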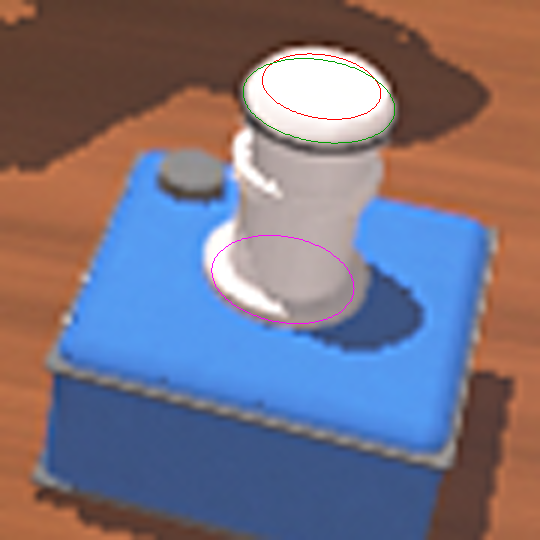

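```bash
python3 go.py 0.44,0.0312,0.18,12.4 0.44,0.0312,0.1,12.4
```

```text
t 36.25 pos [ 0.4506 -0.2451  0.2331] jaw 83.85 down -1.0 F [-0.3 -0.8 -0.2] w 0.0858 j [ -35.    0.   82.   -0.   97. -119.]
0.44,0.0312,0.18,12.4 -> [0.2738, 0.052, 0.0402, 0.004, 1.247, -0.002]
0.44,0.0312,0.1,12.4 -> [0.2741, 0.132, 0.0404, 0.004, 1.247, -0.002]
```

Request:
servo_tool(steps=[[[1,0.045,0,0.007,0,0.13,0],[1,0.09,0.01,0.013,0,0.27,0],[1,0.135,0.02,0.02,0,0.41,0],[1,0.18,0.03,0.027,0,0.55,0],[1,0.225,0.04,0.034,0,0.69,0],[1,0.26,0.05,0.04,0,0.83,0],[1,0.274,0.052,0.04,0.004,0.97,0],[1,0.274,0.052,0.04,0.004,1.11,0],[1,0.274,0.052,0.04,0.004,1.247,0],[1,0.274,0.09,0.04,0.004,1.247,0],[1,0.274,0.132,0.04,0.004,1.247,0],[1,0.274,0.132,0.04,0.004,1.247,0]]])

```text
t: 37.45
tool_pos: [0.435, 0.0314, 0.0937]
ee_rot: [[0.977, -0.015, -0.215], [0.215, -0.001, 0.977], [-0.015, -1.0, 0.003]]
ft_force: [-1.2, -0.5, -1.8]
gripper_width: 0.0858
```

Request:
servo_tool(steps=[[[1,0,0,0,0,0,0],[1,0,0,0,0,0,0]]])

```text
t: 37.65
tool_pos: [0.4423, 0.0309, 0.1027]
ee_rot: [[0.977, 0.003, -0.215], [0.215, -0.002, 0.977], [0.003, -1.0, -0.002]]
ft_force: [0.1, -0.6, 1.6]
gripper_width: 0.0854
```

```bash
python3 go.py 0.44,0.0312,0.041,12.4;python3 - <<'E'
from h import *
im=r.camera("scene");save(cv2.resize(im[120:240,250:400],None,fx=5,fy=5),"s15.png")
E
```

```text
t 37.65 pos [0.4423 0.0309 0.1027] jaw 12.4 down -1.0 F [ 0.1 -0.6  1.6] w 0.0854 j [ -3.  -6. 103.  -0.  83. -16.]
0.44,0.0312,0.041,12.4 -> [-0.0024, 0.0617, 0.0009, 0.002, 0.0, 0.003]
```

View pics/s15.png

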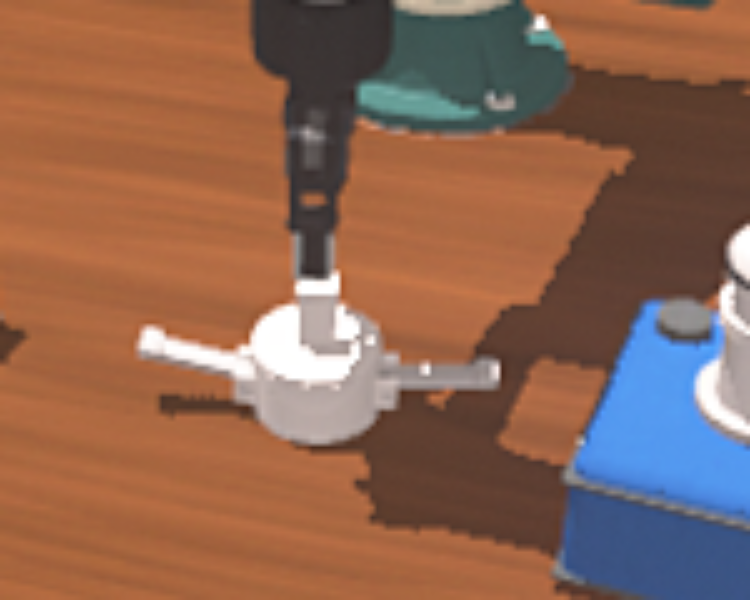

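Run:
```python
from h import *
s=r.state();R=s["ee_rot"];p=s["tool_pos"]
for dx in(.0425,.05,.057):
  for dz in(.023,.03): print(dx,dz,proj("scene",p+R@np.array([dx,0,0])+[0,0,dz]))
print("web center",proj("scene",[[.44,.0312,.091],[.44,.0312,.083],[.437,.034,.091]]))
```

```text
0.0425 0.023 [[312.247  174.7569]]
0.0425 0.03 [[312.2621 172.6731]]
0.05 0.023 [[312.0577 176.3026]]
0.05 0.03 [[312.0721 174.2134]]
0.057 0.023 [[311.879  177.7613]]
0.057 0.03 [[311.8927 175.6671]]
web center [[313.5268 175.8713]
 [313.5047 178.1026]
 [314.7299 175.4682]]
```

Request:
servo_tool(steps=[[[1,-0.002,0.03,-0.001,0,0,0],[1,-0.002,0.05,-0.001,0,0,0],[1,-0.002,0.06,-0.001,0,0,0],[1,-0.002,0.062,-0.001,0,0,0],[1,-0.002,0.062,-0.001,0,0,0],[1,-0.002,0.062,-0.001,0,0,0]]])

```text
t: 38.3
tool_pos: [0.4399, 0.0295, 0.0395]
ee_rot: [[0.977, 0.002, -0.215], [0.215, -0.002, 0.977], [0.001, -1.0, -0.002]]
ft_force: [0.7, -0.6, 0.3]
gripper_width: 0.0854
```

```bash
python3 go.py 0.44,0.0312,0.041,12.4
```

```text
t 38.3 pos [0.4399 0.0295 0.0395] jaw 12.41 down -1.0 F [ 0.7 -0.6  0.3] w 0.0854 j [ -3.  -3. 108.  -0.  75. -16.]
0.44,0.0312,0.041,12.4 -> [0.0005, -0.0015, 0.0016, 0.002, 0.0, 0.001]
```

Request:
servo_tool(steps=[[[0.5,0,-0.001,0,0,0,0],[0.3,0,-0.001,0,0,0,0],[0,0,-0.001,0,0,0,0],[0,0,-0.001,0,0,0,0],[0,0,-0.001,0,0,0,0],[0,0,-0.001,0,0,0,0],[0,0,-0.001,0,0,0,0],[0,0,-0.001,0,0,0,0]]])

```text
t: 39.1
tool_pos: [0.4392, 0.0296, 0.0394]
ee_rot: [[0.977, 0.0, -0.215], [0.215, -0.001, 0.977], [0.0, -1.0, -0.001]]
ft_force: [1.5, 0.9, 2.2]
gripper_width: 0.0188
```

```bash
python3 go.py 0.44,0.03,0.09,12.4;python3 - <<'E'
from h import *
im=r.camera("scene");save(cv2.resize(im[120:240,250:400],None,fx=5,fy=5),"s16.png")
E
```

```text
t 39.1 pos [0.4392 0.0296 0.0394] jaw 12.41 down -1.0 F [1.5 0.9 2.2] w 0.0188 j [ -3.  -3. 108.  -0.  75. -16.]
0.44,0.03,0.09,12.4 -> [0.0008, -0.0506, 0.0002, 0.001, 0.0, 0.0]
```

View pics/s16.png

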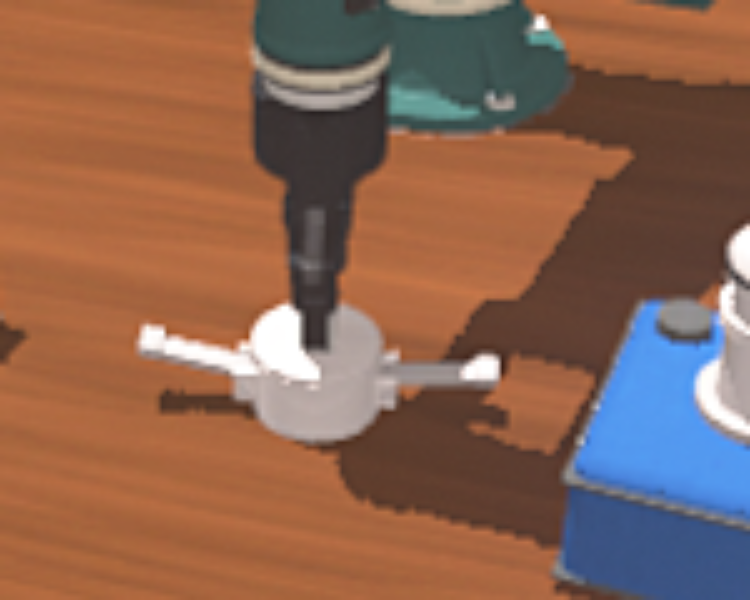

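Request:
servo_tool(steps=[[[0.35,0,0,0,0,0,0],[0.35,0,0,0,0,0,0],[0.35,0,0.003,0,0,0,0],[0.35,0,0.005,0,0,0,0],[0.35,0,0.006,0,0,0,0]]])

```text
t: 39.65
tool_pos: [0.438, 0.0295, 0.0383]
ee_rot: [[0.977, -0.003, -0.215], [0.215, -0.002, 0.977], [-0.004, -1.0, -0.001]]
ft_force: [-17.0, -0.7, 38.6]
gripper_width: 0.0297
```

Request:
servo_tool(steps=[[[0.35,0,0.002,0,0,0,0],[0.35,0,0.004,0,0,0,0]]])

```text
t: 39.85
tool_pos: [0.4381, 0.0295, 0.0381]
ee_rot: [[0.977, -0.003, -0.215], [0.215, -0.002, 0.977], [-0.004, -1.0, -0.001]]
ft_force: [-27.4, 1.5, 64.3]
gripper_width: 0.0297
```

Request:
servo_tool(steps=[[[0.35,0,-0.006,0,0,0,0],[0.35,0,-0.0075,0,0,0,0],[0.35,0,-0.0075,0,0,0,0]]])

```text
t: 40.15
tool_pos: [0.4396, 0.0295, 0.0384]
ee_rot: [[0.977, 0.001, -0.215], [0.215, -0.002, 0.977], [0.001, -1.0, -0.002]]
ft_force: [-1.6, -0.5, 11.8]
gripper_width: 0.0296
```

```bash
python3 go.py 0.44,0.03,0.0395,12.4;python3 - <<'E'
from h import *
im=r.camera("scene");save(cv2.resize(im[120:240,260:360],None,fx=6,fy=5),"s17.png")
im=r.camera("top");save(cv2.resize(im[220:300,290:390],None,fx=6,fy=6),"t17.png")
E
```

```text
t 40.15 pos [0.4396 0.0295 0.0384] jaw 12.41 down -1.0 F [-1.6 -0.5 11.8] w 0.0296 j [ -3.  -3. 108.  -0.  75. -16.]
0.44,0.03,0.0395,12.4 -> [0.0005, -0.0011, 0.0004, 0.002, 0.0, 0.001]
```

View pics/s17.png

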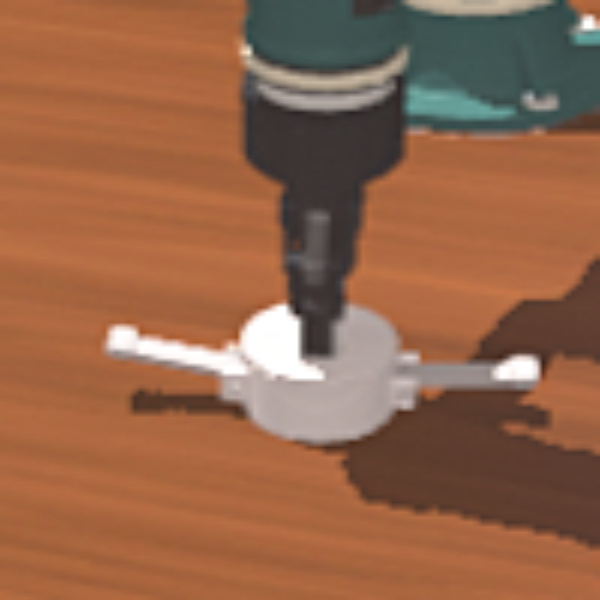

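View pics/t17.png

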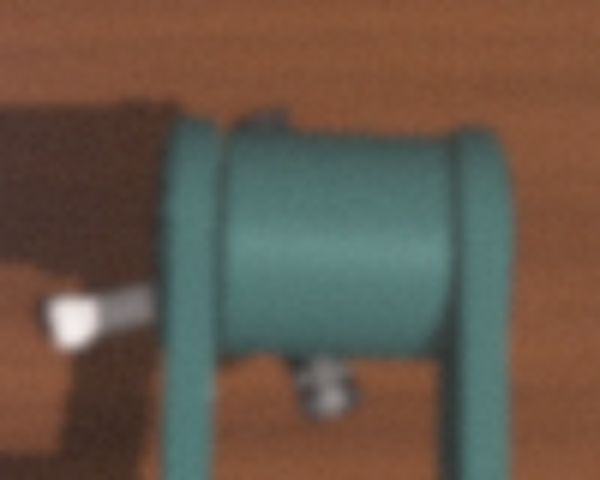

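Request:
servo_tool(steps=[[[0.35,0,-0.001,0,0,0,0],[0,0,-0.001,0,0,0,0],[0,0,-0.001,0,0,0,0],[0,0,-0.001,0,0,0,0],[0,0,-0.001,0,0,0,0],[0,0,-0.001,0,0,0,0],[0,0,-0.001,0,0,0,0]]])

```text
t: 40.95
tool_pos: [0.4397, 0.0294, 0.0391]
ee_rot: [[0.977, 0.001, -0.215], [0.215, -0.002, 0.977], [0.001, -1.0, -0.002]]
ft_force: [-0.6, -0.1, 12.0]
gripper_width: 0.0183
```

Request:
servo_tool(steps=[[[0,0,-0.02,0,0,0,0],[0,0,-0.04,0,0,0,0],[0,0,-0.05,0,0,0,0],[0,0,-0.05,0,0,0,0]]])

```text
t: 41.35
tool_pos: [0.4386, 0.0296, 0.0873]
ee_rot: [[0.977, -0.001, -0.215], [0.215, -0.002, 0.977], [-0.002, -1.0, -0.001]]
ft_force: [-0.7, -0.4, -5.2]
gripper_width: 0.0183
```

```bash
python3 go.py;python3 - <<'E'
from h import *
im=r.camera("scene");save(cv2.resize(im[110:230,260:360],None,fx=6,fy=5),"s18.png")
E
```

```text
t 41.35 pos [0.4386 0.0296 0.0873] jaw 12.41 down -1.0 F [-0.7 -0.4 -5.2] w 0.0183 j [ -3.  -5. 104.  -0.  81. -16.]
```

View pics/s18.png

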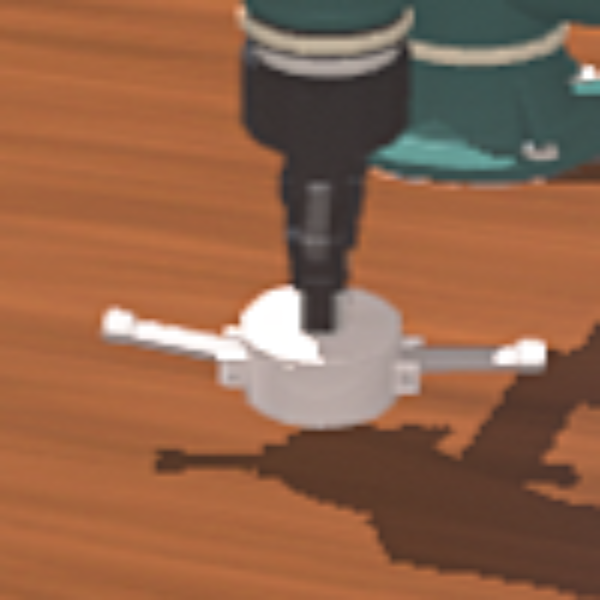

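```bash
python3 go.py 0.44,0.03,0.265,12.4 0.482,0.291,0.265,12.4
```

```text
t 41.4 pos [0.4379 0.0297 0.0863] jaw 12.4 down -1.0 F [ 0.   0.  -4.8] w 0.0185 j [ -3.  -5. 104.  -0.  81. -16.]
0.44,0.03,0.265,12.4 -> [0.0015, -0.1787, -0.0002, 0.001, 0.0, -0.003]
0.482,0.291,0.265,12.4 -> [0.0986, -0.1792, 0.2456, 0.001, 0.0, -0.003]
```

Request:
servo_tool(steps=[[[0,0,-0.03,0,0,0,0],[0,0,-0.07,0,0,0,0],[0,0,-0.11,0,0,0,0],[0,0,-0.15,0,0,0,0],[0,0,-0.179,0,0,0,0],[0,0.01,-0.179,0.03,0,0,0],[0,0.025,-0.179,0.065,0,0,0],[0,0.04,-0.179,0.1,0,0,0],[0,0.054,-0.179,0.135,0,0,0],[0,0.068,-0.179,0.17,0,0,0],[0,0.08,-0.179,0.2,0,0,0],[0,0.088,-0.179,0.22,0,0,0]]])

```text
t: 42.6
tool_pos: [0.4768, 0.2657, 0.2626]
ee_rot: [[0.976, -0.006, -0.217], [0.217, -0.003, 0.976], [-0.007, -1.0, -0.002]]
ft_force: [0.4, -0.9, -4.0]
gripper_width: 0.0185
```

Request:
servo_tool(steps=[[[0,0.005,0,0.012,0,0,0],[0,0.01,0,0.025,0,0,0],[0,0.01,0,0.025,0,0,0],[0,0.01,0,0.025,0,0,0]]])

```text
t: 43.0
tool_pos: [0.4819, 0.2895, 0.2655]
ee_rot: [[0.977, -0.002, -0.214], [0.214, -0.003, 0.977], [-0.003, -1.0, -0.002]]
ft_force: [-0.0, -0.3, -5.4]
gripper_width: 0.0187
```

```bash
python3 go.py 0.482,0.291,0.265,12.4;python3 - <<'E'
from h import *
im=r.camera("scene");save(cv2.resize(im[90:240,340:465],None,fx=4.8,fy=4),"s19.png");i2=im
im=r.camera("top");save(cv2.resize(im[200:300,180:305],None,fx=6,fy=6),"t19.png")
np.savez("ims2.npz",s=i2,t=im)
E
```

```text
t 43.0 pos [0.4819 0.2895 0.2655] jaw 12.37 down -1.0 F [-0.  -0.3 -5.4] w 0.0187 j [ 25.   6.  72.  -0. 102.  13.]
0.482,0.291,0.265,12.4 -> [0.0004, 0.0005, 0.0014, 0.002, -0.0, -0.003]
```

View pics/s19.png

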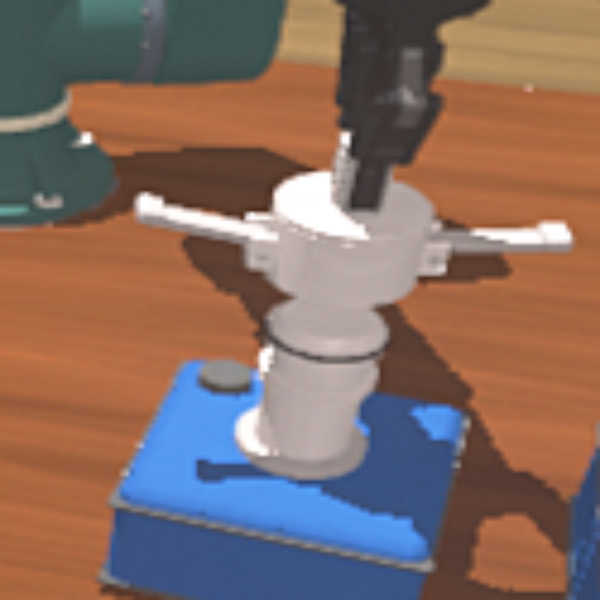

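View pics/t19.png

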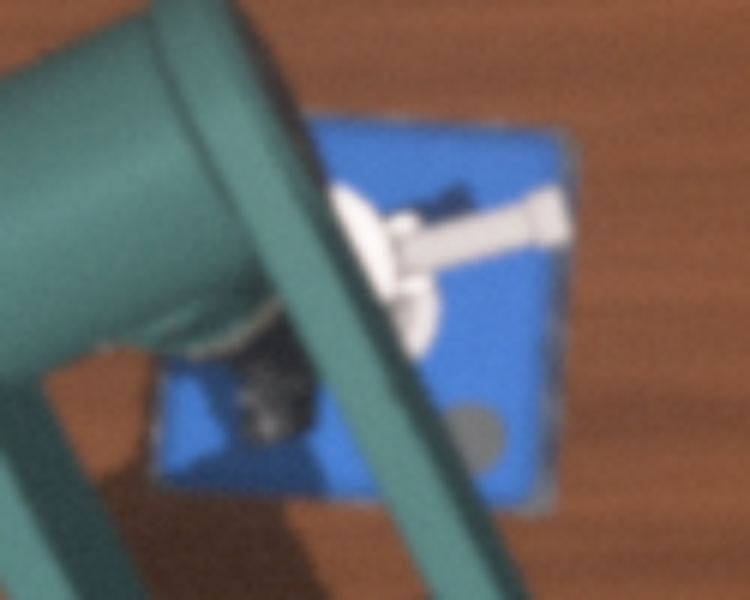

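```bash
cat > ov.py <<'E'
from h import *
def ov(im,n,circs,box,f,name):
    y0,y1,x0,x1=box;th=np.linspace(0,6.28,240)
    a=cv2.resize(im[y0:y1,x0:x1],None,fx=f,fy=f,interpolation=cv2.INTER_CUBIC)
    for (x,y,z,rad),c in circs:
        u=(proj(n,np.stack([x+rad*np.cos(th),y+rad*np.sin(th),0*th+z],1))-[x0,y0]+.5)*f-.5
        cv2.polylines(a,[np.round(u).astype(np.int32)],True,c,1)
    save(a,name)
E
python3 - <<'E'
from ov import *
I=np.load("ims2.npz")
cx,cy=.482,.2905;zb=.2655-.0391
C=[((cx,cy,zb,.039),(255,0,0)),((cx,cy,zb+.049,.039),(255,0,0)),((.482,.292,.187,.0315),(0,160,0)),((.482,.292,.09,.0315),(0,160,0))]
ov(I["s"],"scene",C,(120,210,370,460),7,"ov2s.png")
ov(I["t"],"top",C,(215,275,205,285),8,"ov2t.png")
E
```

```text
(no output)
```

View pics/ov2s.png

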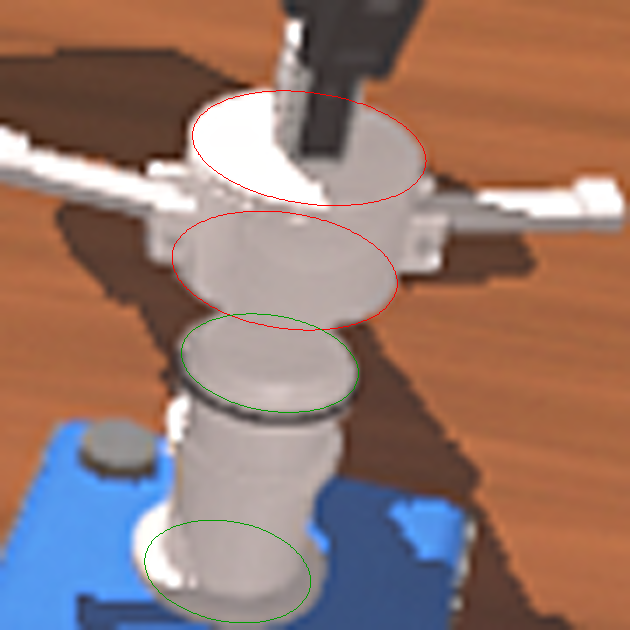

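View pics/ov2t.png

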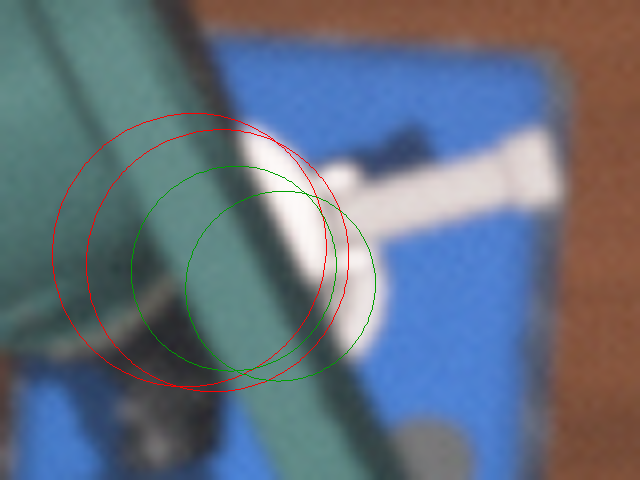

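Run:
```python
from ov import *
I=np.load("ims2.npz");im=I["s"];f=9;y0,y1,x0,x1=120,180,360,462
a=cv2.resize(im[y0:y1,x0:x1],None,fx=f*.85,fy=f*.85,interpolation=cv2.INTER_CUBIC);f=f*.85
def model(c,zb,yaw,tilt,th=.1):
    ay=np.array([np.cos(yaw),np.sin(yaw),0]);ax=np.array([ay[1],-ay[0],0]);az=np.array([0,0,1.])
    ct,stt=np.cos(tilt),np.sin(tilt)
    # rotate about ax through bead point
    piv=np.array([c[0],c[1],zb+.087])
    def T(p): # cap frame
        q=np.array(p)-[0,0,.087]; y=q[1]*ct-q[2]*stt;z=q[1]*stt+q[2]*ct
        return piv+ax*q[0]+ay*y+az*z
    L=[]
    t=np.linspace(0,6.28,120)
    for h in(0,.049): L.append([T((.039*np.cos(k),.039*np.sin(k),h)) for k in t])
    e=np.radians(15)-th
    for s in(1,-1):
        L.append([T((x,s*(.043+.060*np.cos(e)),.02+.060*np.sin(e))) for x in(-.011,.011)])
        L.append([T((x,s*.043,.02)) for x in(-.011,.011)])
    return [np.array(l) for l in L]
for tilt,col in((0,(255,0,0)),(np.radians(6),(0,0,255))):
    for l in model((.482,.2905),.2655-.0391,np.radians(102.4),tilt):
        u=(proj("scene",l)-[x0,y0]+.5)*f-.5
        cv2.polylines(a,[np.round(u).astype(np.int32)],False,col,1)
save(a,"ov3.png")
```

```text
(no output)
```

View pics/ov3.png

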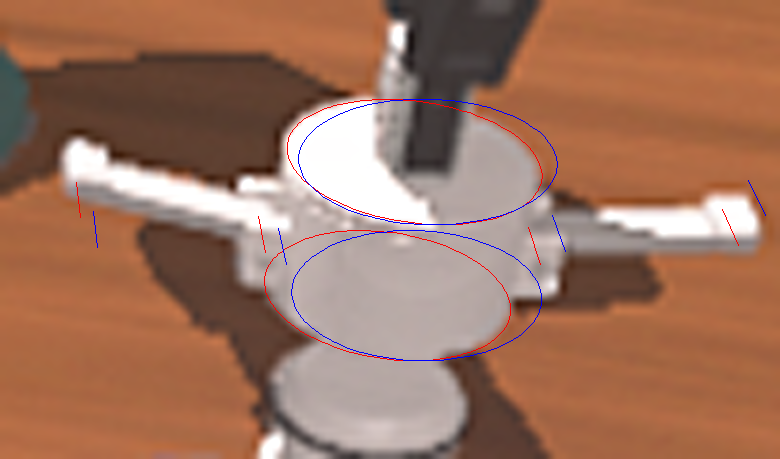

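```bash
cat >> ov.py <<'E'
def capmodel(c,zb,yaw,tilt=0,tha=.1,thb=.1):
    ay=np.array([np.cos(yaw),np.sin(yaw),0]);ax=np.array([ay[1],-ay[0],0]);az=np.array([0,0,1.])
    ct,stt=np.cos(tilt),np.sin(tilt);piv=np.array([c[0],c[1],zb+.087])
    def T(p):
        q=np.array(p)-[0,0,.087]; y=q[1]*ct-q[2]*stt;z=q[1]*stt+q[2]*ct
        return piv+ax*q[0]+ay*y+az*z
    L=[];t=np.linspace(0,6.28,120)
    for h in(0,.049): L.append([T((.039*np.cos(k),.039*np.sin(k),h)) for k in t])
    for s,th in((1,tha),(-1,thb)):
        e=np.radians(15)-th
        L.append([T((x,s*(.043+.060*np.cos(e)),.02+.060*np.sin(e))) for x in(-.011,.011)])
        L.append([T((x,s*.043,.02)) for x in(-.011,.011)])
    return [np.array(l) for l in L]
def ovc(im,n,models,box,f,name):
    y0,y1,x0,x1=box
    a=cv2.resize(im[y0:y1,x0:x1],None,fx=f,fy=f,interpolation=cv2.INTER_CUBIC)
    for m,col in models:
        for l in m:
            u=(proj(n,l)-[x0,y0]+.5)*f-.5
            cv2.polylines(a,[np.round(u).astype(np.int32)],False,col,1)
    save(a,name)
E
python3 - <<'E'
from ov import *
I=np.load("ims.npz");Y=np.radians(102.4)
m=[(capmodel((.4405,.031),0,Y,0,.1,.1),(255,0,0))]
ovc(I["s"],"scene",m,(165,220,270,360),8,"ov4s.png")
ovc(I["t"],"top",m,(235,295,290,385),8,"ov4t.png")
E
```

```text
(no output)
```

View pics/ov4s.png

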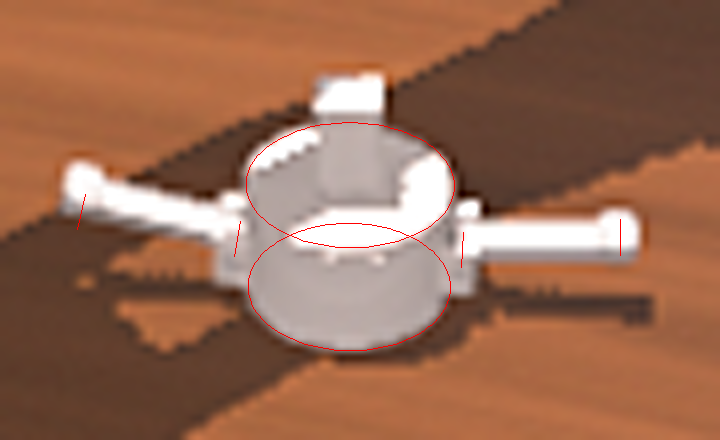

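View pics/ov4t.png

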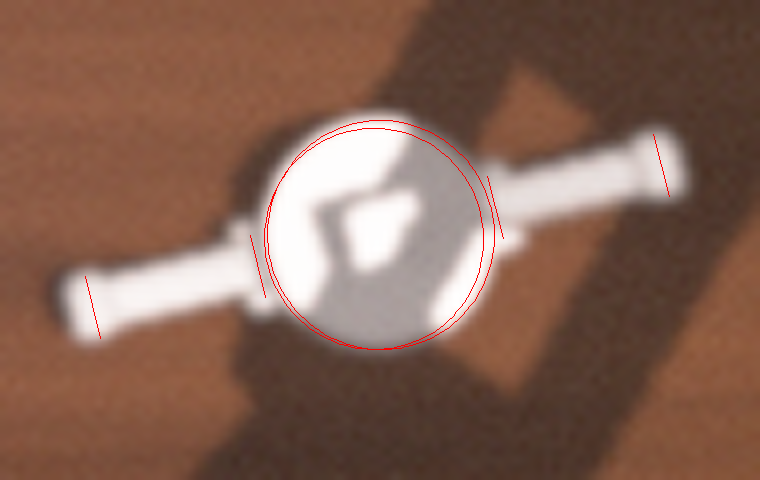

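Run:
```python
from ov import *
I=np.load("ims2.npz");Y=np.radians(102.4)
# arm angles from bench: left(-y=b) ~.1-?, fit numerically tip px
tl=np.array([(82.5)/8-.5+270,185.5/8-.5+165]);tr=np.array([622.5/8-.5+270,232.5/8-.5+165])
for th in(-.1,0,.1,.2):
    m=capmodel((.4405,.031),0,Y,0,th,th);print(th,"a",proj("scene",m[2].mean(0)),tr,"b",proj("scene",m[4].mean(0)),tl)
zb=.2655-.0391
m=[(capmodel((.482,.2905),zb,Y,0,.08,-.03),(255,0,0)),(capmodel((.482,.2905),zb+.004,Y,0,.08,-.03),(0,0,255)),(capmodel((.477,.2905),zb,Y,0,.08,-.03),(0,120,0))]
ovc(I["s"],"scene",m,(120,180,360,462),7.6,"ov5s.png")
ovc(I["t"],"top",m,(215,275,205,285),8,"ov5t.png")
```

```text
-0.1 a [[346.2497 191.0672]] [347.3125 193.5625] b [[280.5495 187.9639]] [279.8125 187.6875]
0 a [[346.7417 192.6034]] [347.3125 193.5625] b [[280.0356 189.4417]] [279.8125 187.6875]
0.1 a [[347.0352 194.1615]] [347.3125 193.5625] b [[279.7168 190.9594]] [279.8125 187.6875]
0.2 a [[347.1292 195.7252]] [347.3125 193.5625] b [[279.5944 192.5015]] [279.8125 187.6875]
```

View pics/ov5s.png

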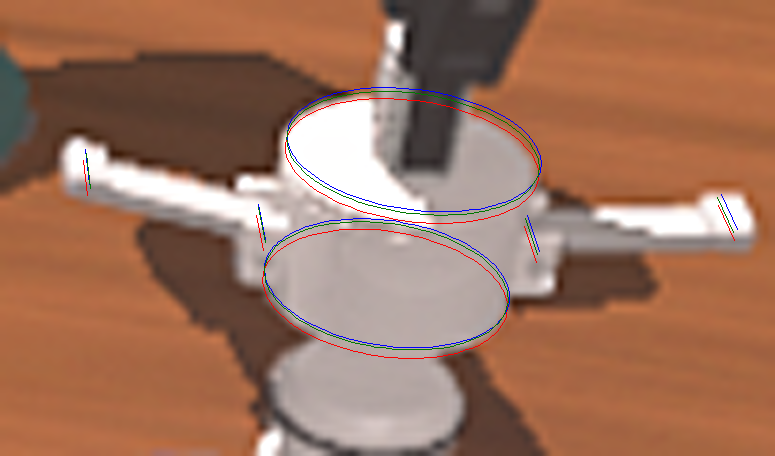

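View pics/ov5t.png

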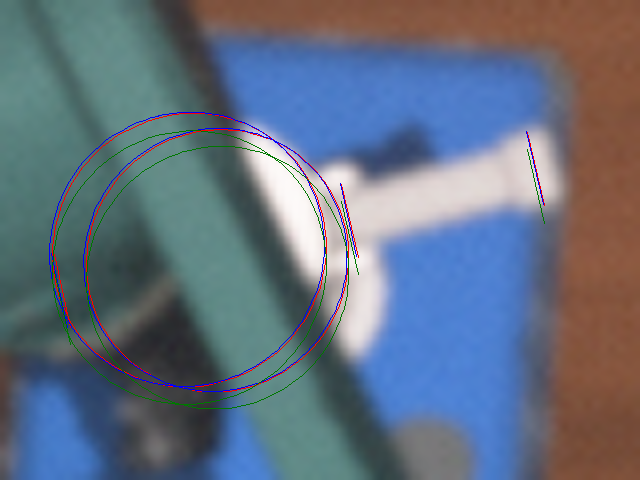

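Request:
servo_tool(steps=[[[0,0,0.01,0.0015,0.002,0,-0.003],[0,0,0.02,0.0015,0.002,0,-0.003],[0,0,0.028,0.0015,0.002,0,-0.003],[0,0,0.034,0.0015,0.002,0,-0.003],[0,0,0.034,0.0015,0.002,0,-0.003]]])

```text
t: 43.6
tool_pos: [0.4808, 0.2912, 0.23]
ee_rot: [[0.977, -0.002, -0.215], [0.215, -0.0, 0.977], [-0.002, -1.0, 0.0]]
ft_force: [0.3, -0.6, -5.5]
gripper_width: 0.0189
```

Request:
servo_tool(steps=[[[0,0,0.004,0,0,0,0],[0,0,0.008,0,0,0,0],[0,0,0.008,0,0,0,0]]])

```text
t: 43.9
tool_pos: [0.4814, 0.2917, 0.2235]
ee_rot: [[0.977, 0.0, -0.215], [0.215, 0.001, 0.977], [0.001, -1.0, 0.001]]
ft_force: [0.2, -1.8, -5.7]
gripper_width: 0.0187
```

```bash
python3 go.py
```

```text
t 43.9 pos [0.4814 0.2917 0.2235] jaw 12.41 down -1.0 F [ 0.2 -1.8 -5.7] w 0.0187 j [25.  7. 77.  0. 97. 13.]
```

Request:
servo_tool(steps=[[[0,0,0.004,0,0,0,0],[0,0,0.008,0,0,0,0],[0,0,0.012,0,0,0,0],[0,0,0.012,0,0,0,0]]])

```text
t: 44.3
tool_pos: [0.4813, 0.2916, 0.2111]
ee_rot: [[0.977, -0.0, -0.215], [0.215, 0.001, 0.977], [0.0, -1.0, 0.001]]
ft_force: [0.9, 0.1, -4.8]
gripper_width: 0.0183
```

Request:
servo_tool(steps=[[[0,0,0.003,0,0,0,0],[0,0,0.006,0,0,0,0],[0,0,0.008,0,0,0,0],[0,0,0.008,0,0,0,0]]])

```text
t: 44.7
tool_pos: [0.4813, 0.2916, 0.2033]
ee_rot: [[0.977, 0.0, -0.215], [0.215, 0.001, 0.977], [0.0, -1.0, 0.001]]
ft_force: [0.5, -0.2, -4.6]
gripper_width: 0.0187
```

Request:
servo_tool(steps=[[[0,0,0.002,0,0,0,0],[0,0,0.004,0,0,0,0],[0,0,0.006,0,0,0,0],[0,0,0.006,0,0,0,0]]])

```text
t: 45.1
tool_pos: [0.4814, 0.2916, 0.1975]
ee_rot: [[0.977, 0.0, -0.215], [0.215, 0.001, 0.977], [0.001, -1.0, 0.001]]
ft_force: [0.2, 0.2, -3.4]
gripper_width: 0.0183
```

Request:
servo_tool(steps=[[[0,0,0.002,0,0,0,0],[0,0,0.004,0,0,0,0],[0,0,0.006,0,0,0,0],[0,0,0.006,0,0,0,0]]])

```text
t: 45.5
tool_pos: [0.4814, 0.2917, 0.1915]
ee_rot: [[0.977, 0.0, -0.215], [0.215, 0.001, 0.977], [0.001, -1.0, 0.001]]
ft_force: [0.2, 1.6, -5.0]
gripper_width: 0.0187
```

```bash
python3 go.py
python3 - <<'E'
from h import *
im=r.camera("scene");save(cv2.resize(im[90:240,340:465],None,fx=4.8,fy=4),"s20.png")
E
```

```text
t 45.5 pos [0.4814 0.2917 0.1915] jaw 12.4 down -1.0 F [ 0.2  1.6 -5. ] w 0.0187 j [25.  7. 80.  0. 93. 13.]
```

View pics/s20.png

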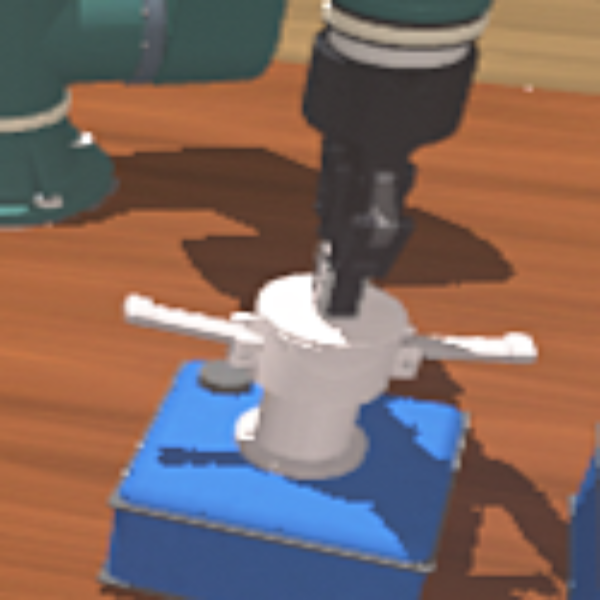

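Run:
```python
from ov import *
Y=np.radians(102.4);im=r.camera("scene");t=r.camera("top");np.savez("ims3.npz",s=im,t=t)
zb=.1915-.0391
m=[(capmodel((.482,.2915),zb,Y,0,.08,-.03),(255,0,0)),(capmodel((.482,.2915),zb+.02,Y,0,.08,-.03),(0,0,255))]
ovc(im,"scene",m,(140,205,360,462),7.6,"ov6s.png")
ovc(t,"top",m,(215,275,205,285),8,"ov6t.png")
```

```text
(no output)
```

View pics/ov6s.png

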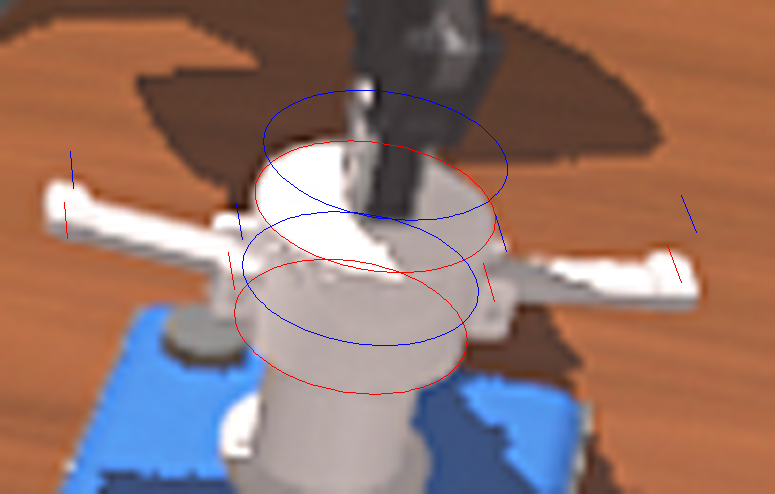

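Request:
servo_tool(steps=[[[0,0,0.002,0,0,0,0],[0,0,0.004,0,0,0,0],[0,0,0.004,0,0,0,0]]])

```text
t: 45.95
tool_pos: [0.4816, 0.292, 0.1892]
ee_rot: [[0.977, 0.002, -0.215], [0.215, 0.002, 0.977], [0.002, -1.0, 0.002]]
ft_force: [-3.2, -1.3, 1.1]
gripper_width: 0.0182
```

Request:
servo_tool(steps=[[[0,0,0.002,0,0,0,0],[0,0,0.003,0,0,0,0],[0,0,0.003,0,0,0,0]]])

```text
t: 46.25
tool_pos: [0.4822, 0.2921, 0.1892]
ee_rot: [[0.977, 0.005, -0.215], [0.215, 0.003, 0.977], [0.006, -1.0, 0.002]]
ft_force: [-4.0, -2.7, 11.0]
gripper_width: 0.0185
```

Request:
servo_tool(steps=[[[0,0,0.002,0,0,0,0],[0,0,0.004,0,0,0,0],[0,0,0.005,0,0,0,0],[0,0,0.005,0,0,0,0]]])

```text
t: 46.65
tool_pos: [0.4823, 0.2922, 0.1891]
ee_rot: [[0.977, 0.009, -0.215], [0.215, 0.005, 0.977], [0.01, -1.0, 0.003]]
ft_force: [-9.0, -5.9, 25.1]
gripper_width: 0.0187
```

Request:
servo_tool(steps=[[[0,0,-0.006,0,0,0,0],[0,0,-0.006,0,0,0,0],[0.4,0,-0.006,0,0,0,0],[0.4,0,-0.006,0,0,0,0],[0.4,0,-0.006,0,0,0,0]]])

```text
t: 47.15
tool_pos: [0.4842, 0.2927, 0.1883]
ee_rot: [[0.977, 0.009, -0.215], [0.215, 0.004, 0.977], [0.009, -1.0, 0.002]]
ft_force: [3.2, 0.6, 6.2]
gripper_width: 0.0342
```

Request:
servo_tool(steps=[[[0.4,0,-0.03,0,0,0,0],[0.4,0,-0.06,0,0,0,0],[0.4,0,-0.1,0,0,0,0],[0,0,-0.1,0,0,0,0],[0,0,-0.1,0,0,0,0],[0,0,-0.1,0,0,0,0]]])

```text
t: 47.75
tool_pos: [0.4812, 0.2915, 0.2839]
ee_rot: [[0.977, -0.001, -0.215], [0.215, -0.0, 0.977], [-0.001, -1.0, 0.0]]
ft_force: [0.7, 0.6, 0.4]
gripper_width: -0.0004
```

```bash
python3 go.py
python3 - <<'E'
from ov import *
Y=np.radians(102.4);im=r.camera("scene");t=r.camera("top");np.savez("ims3.npz",s=im,t=t)
zb=.150
m=[(capmodel((.482,.292),zb,Y,0,.08,-.03),(255,0,0))]
ovc(im,"scene",m,(140,205,360,462),7.6,"ov7s.png")
ovc(t,"top",m,(215,275,195,285),8,"ov7t.png")
E
```

```text
t 47.75 pos [0.4812 0.2915 0.2839] jaw 12.41 down -1.0 F [0.7 0.6 0.4] w -0.0004 j [ 25.   6.  70.   0. 104.  13.]
```

View pics/ov7s.png

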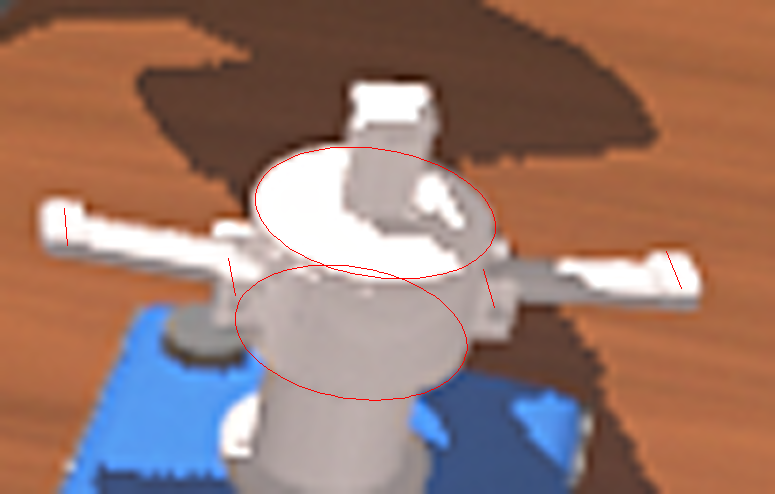

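View pics/ov7t.png

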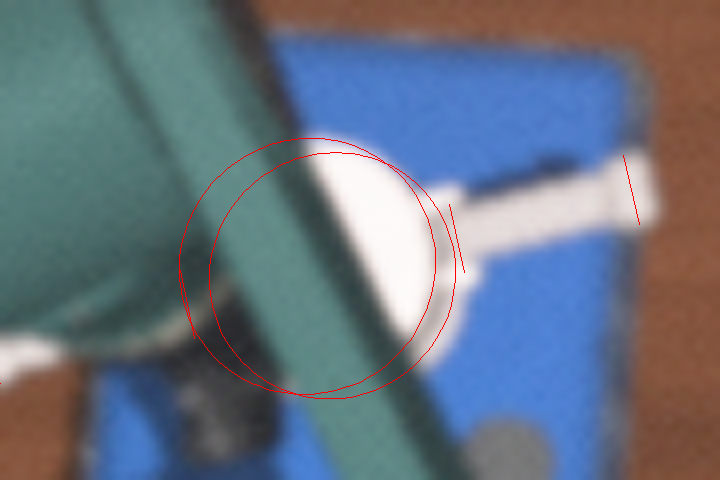

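Request:
servo_tool(steps=[[[0,0,0,-0.045,0,0,0],[0,0,0,-0.09,0,0,0],[0,0,0.04,-0.09,0,0,0],[0,0,0.07,-0.09,0,0,0],[0,0,0.085,-0.09,0,0,0],[0,0,0.085,-0.09,0,0,0],[0,0,0.085,-0.09,0,0,0]]])

```text
t: 48.55
tool_pos: [0.5011, 0.2041, 0.2014]
ee_rot: [[0.977, 0.002, -0.215], [0.215, 0.001, 0.977], [0.002, -1.0, 0.001]]
ft_force: [0.5, 0.6, 0.8]
gripper_width: -0.0001
```

```bash
python3 go.py
python3 - <<'E'
from h import *
im=r.camera("scene");save(cv2.resize(im[90:240,340:465],None,fx=4.8,fy=4),"s21.png")
E
```

```text
t 48.55 pos [0.5011 0.2041 0.2014] jaw 12.44 down -1.0 F [0.5 0.6 0.8] w -0.0001 j [16.  4. 82.  0. 94.  4.]
```

View pics/s21.png

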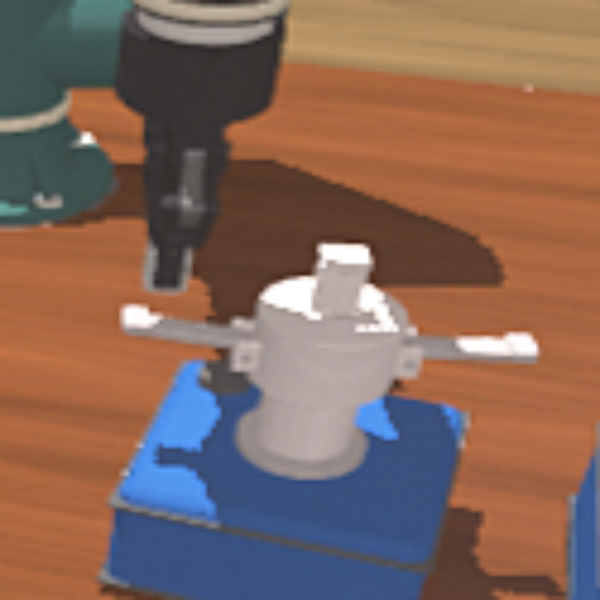

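Request:
servo_tool(steps=[[[0,0,0.012,0,0,0,0],[0,0,0.021,0,0,0,0],[0,0,0.027,-0.001,0,0,0],[0,0,0.033,-0.002,0,0,0],[0,0,0.04,-0.003,0,0,0],[0,0,0.046,-0.004,0,0,0],[0,0,0.051,-0.004,0,0,0],[0,0,0.056,-0.003,0,0,0],[0,0,0.059,0,0,0,0],[0,0,0.062,0.003,0,0,0],[0,0,0.062,0.003,0,0,0]]])

```text
t: 49.7
tool_pos: [0.5, 0.207, 0.1382]
ee_rot: [[0.977, 0.0, -0.215], [0.215, 0.001, 0.977], [0.0, -1.0, 0.001]]
ft_force: [0.2, -0.9, 0.1]
gripper_width: 0.0
```

```bash
python3 go.py
python3 - <<'E'
from h import *
im=r.camera("scene");save(cv2.resize(im[90:240,340:465],None,fx=4.8,fy=4),"s22.png")
E
```

```text
t 49.7 pos [0.5    0.207  0.1382] jaw 12.42 down -1.0 F [ 0.2 -0.9  0.1] w 0.0 j [16.  6. 87.  0. 87.  4.]
```

View pics/s22.png

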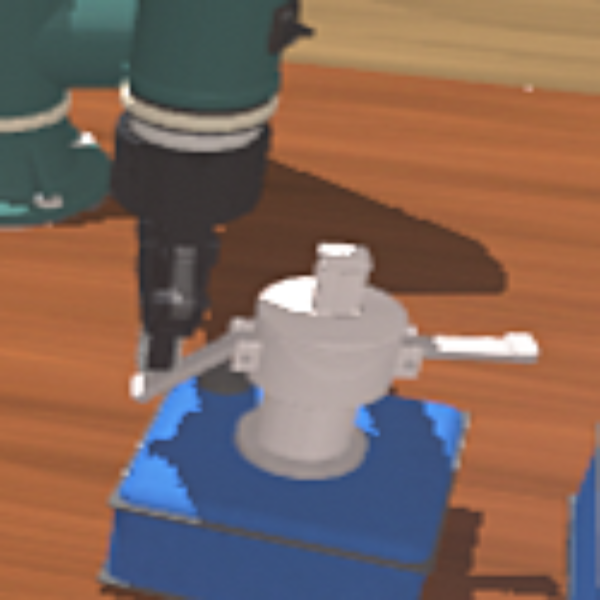

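Request:
servo_tool(steps=[[[0,0,0.003,0.004,0,0,0],[0,0,0.006,0.008,0,0,0],[0,0,0.009,0.012,0,0,0],[0,0,0.011,0.016,0,0,0],[0,0,0.012,0.02,0,0,0],[0,0,0.012,0.023,0,0,0],[0,0,0.012,0.025,0,0,0],[0,0,0.012,0.025,0,0,0]]])

```text
t: 50.55
tool_pos: [0.4945, 0.2314, 0.1266]
ee_rot: [[0.977, -0.0, -0.215], [0.215, 0.001, 0.977], [0.0, -1.0, 0.001]]
ft_force: [-0.1, -2.5, -1.8]
gripper_width: -0.0004
```

```bash
python3 go.py
python3 - <<'E'
from h import *
im=r.camera("scene");save(cv2.resize(im[90:240,340:465],None,fx=4.8,fy=4),"s23.png")
E
```

```text
t 50.55 pos [0.4945 0.2314 0.1266] jaw 12.43 down -1.0 F [-0.1 -2.5 -1.8] w -0.0004 j [19.  7. 88.  0. 86.  7.]
```

View pics/s23.png

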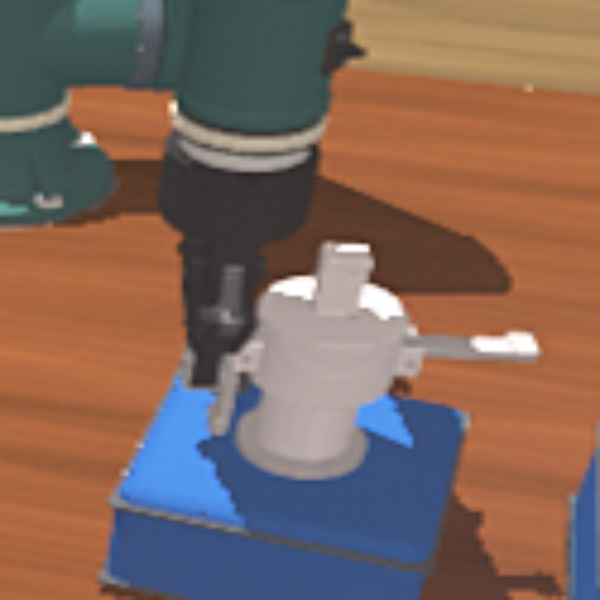

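Nearly vertical. Push inward until it stops.

Request:
servo_tool(steps=[[[0,0,0,0.003,0,0,0],[0,0,0,0.005,0,0,0],[0,0,0,0.006,0,0,0],[0,0,0,0.006,0,0,0]]])

```text
t: 51.0
tool_pos: [0.4945, 0.2322, 0.1269]
ee_rot: [[0.977, 0.002, -0.212], [0.212, -0.009, 0.977], [0.0, -1.0, -0.009]]
ft_force: [2.2, -14.4, -1.8]
gripper_width: 0.0
```

Request:
servo_tool(steps=[[[0,0,0,0.002,0,0,0],[0,0,0,0.003,0,0,0],[0,0,0,0.003,0,0,0]]])

```text
t: 51.3
tool_pos: [0.4945, 0.2322, 0.1269]
ee_rot: [[0.978, 0.003, -0.211], [0.211, -0.014, 0.977], [-0.0, -1.0, -0.015]]
ft_force: [2.9, -22.8, -0.2]
gripper_width: -0.0002
```

Request:
servo_tool(steps=[[[0,0,0,-0.02,0,0,0],[0,0,0,-0.04,0,0,0],[0,0,-0.04,-0.04,0,0,0],[0,0,-0.09,-0.04,0,0,0],[0,0,-0.13,-0.04,0,0,0],[0,0,-0.16,-0.04,0,0,0],[0,0,-0.16,-0.04,0,0,0],[0,0,-0.16,-0.04,0,0,0]]])

```text
t: 52.1
tool_pos: [0.5018, 0.2017, 0.2884]
ee_rot: [[0.976, 0.004, -0.216], [0.216, 0.004, 0.976], [0.005, -1.0, 0.003]]
ft_force: [-0.8, -0.8, -1.2]
gripper_width: -0.0006
```

```bash
python3 go.py 0.482,0.292,0.285,12.4 0.4627,0.3799,0.285,12.4
python3 - <<'E'
from ov import *
im=r.camera("scene");t=r.camera("top")
m=[(capmodel((.482,.292),.15,np.radians(102.4),0,.08,1.83),(255,0,0))]
ovc(im,"scene",m,(130,225,360,462),6.5,"s24.png")
ovc(t,"top",m,(215,275,195,285),7,"t24.png")
E
```

```text
t 52.1 pos [0.5018 0.2017 0.2884] jaw 12.45 down -1.0 F [-0.8 -0.8 -1.2] w -0.0006 j [ 16.   3.  73.   0. 104.   3.]
0.482,0.292,0.285,12.4 -> [0.0001, 0.0037, 0.0924, -0.003, 0.001, 0.005]
0.4627,0.3799,0.285,12.4 -> [0.0002, 0.0039, 0.1824, -0.003, 0.001, 0.005]
```

View pics/s24.png

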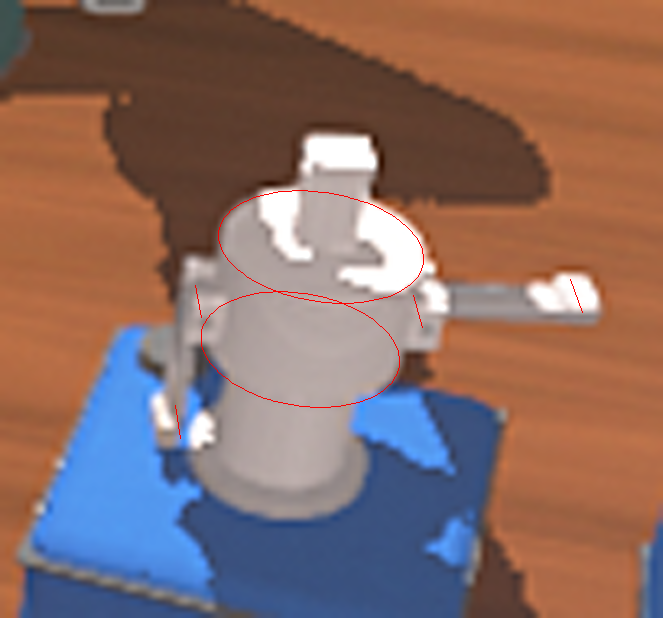

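View pics/t24.png

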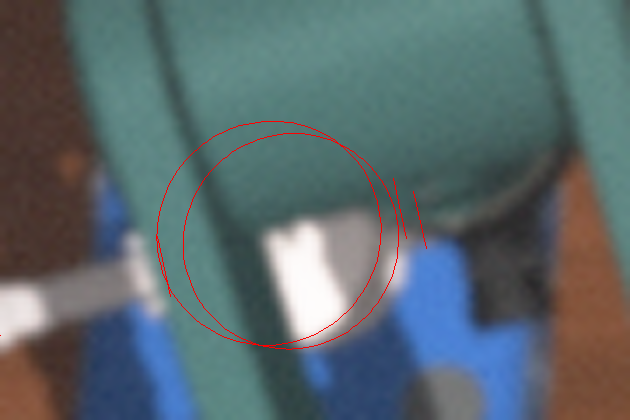

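Request:
servo_tool(steps=[[[0,0,0.004,0.04,0,0,0],[0,0,0.004,0.085,0,0,0],[0,0,0.004,0.13,0,0,0],[0,0,0.004,0.17,0,0,0],[0,0,0.004,0.183,0,0,0],[0,0,0.004,0.183,0,0,0],[0,0,0.045,0.183,0,0,0],[0,0,0.075,0.183,0,0,0],[0,0,0.087,0.183,0,0,0],[0,0,0.087,0.183,0,0,0],[0,0,0.087,0.183,0,0,0]]])

```text
t: 53.3
tool_pos: [0.4631, 0.3791, 0.2014]
ee_rot: [[0.977, 0.003, -0.214], [0.214, 0.002, 0.977], [0.003, -1.0, 0.001]]
ft_force: [-0.6, -0.1, 0.4]
gripper_width: 0.0001
```

```bash
python3 go.py 0.4625,0.3799,0.2014,12.4
python3 - <<'E'
from h import *
im=r.camera("scene");save(cv2.resize(im[90:240,340:480],None,fx=4.5,fy=4),"s25.png")
E
```

```text
t 53.3 pos [0.4631 0.3791 0.2014] jaw 12.34 down -1.0 F [-0.6 -0.1  0.4] w 0.0001 j [34. 11. 74.  0. 95. 22.]
0.4625,0.3799,0.2014,12.4 -> [-0.0004, -0.0, 0.0009, -0.001, -0.001, 0.003]
```

View pics/s25.png

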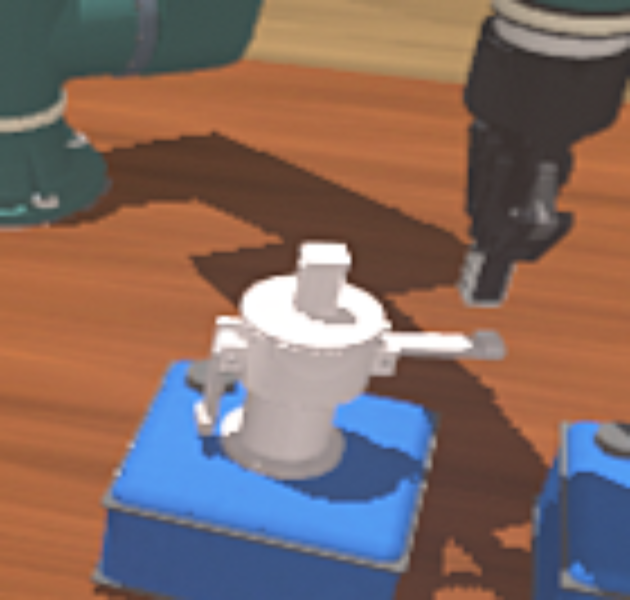

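Request:
servo_tool(steps=[[[0,0,0.012,0,0,0,0],[0,0,0.021,0,0,0,0],[0,0,0.027,0.001,0,0,0],[0,0,0.033,0.002,0,0,0],[0,0,0.04,0.003,0,0,0],[0,0,0.046,0.004,0,0,0],[0,0,0.051,0.004,0,0,0],[0,0,0.056,0.003,0,0,0],[0,0,0.059,0,0,0,0],[0,0,0.062,-0.003,0,0,0],[0,0,0.062,-0.003,0,0,0]]])

```text
t: 54.45
tool_pos: [0.4627, 0.3764, 0.1374]
ee_rot: [[0.977, 0.0, -0.215], [0.215, 0.001, 0.977], [0.0, -1.0, 0.001]]
ft_force: [-0.1, 0.2, 0.0]
gripper_width: 0.0003
```

Request:
servo_tool(steps=[[[0,0,0.003,-0.004,0,0,0],[0,0,0.006,-0.008,0,0,0],[0,0,0.009,-0.012,0,0,0],[0,0,0.011,-0.016,0,0,0],[0,0,0.012,-0.02,0,0,0],[0,0,0.012,-0.023,0,0,0],[0,0,0.012,-0.025,0,0,0],[0,0,0.012,-0.025,0,0,0]]])

```text
t: 55.25
tool_pos: [0.4682, 0.3517, 0.1257]
ee_rot: [[0.977, 0.0, -0.214], [0.214, 0.0, 0.977], [0.0, -1.0, 0.0]]
ft_force: [-0.6, 1.8, -1.0]
gripper_width: 0.0
```

```bash
python3 go.py
python3 - <<'E'
from h import *
im=r.camera("scene");save(cv2.resize(im[90:240,340:480],None,fx=4.5,fy=4),"s26.png")
E
```

```text
t 55.25 pos [0.4682 0.3517 0.1257] jaw 12.38 down -1.0 F [-0.6  1.8 -1. ] w 0.0 j [31. 12. 82. -0. 86. 19.]
```

View pics/s26.png

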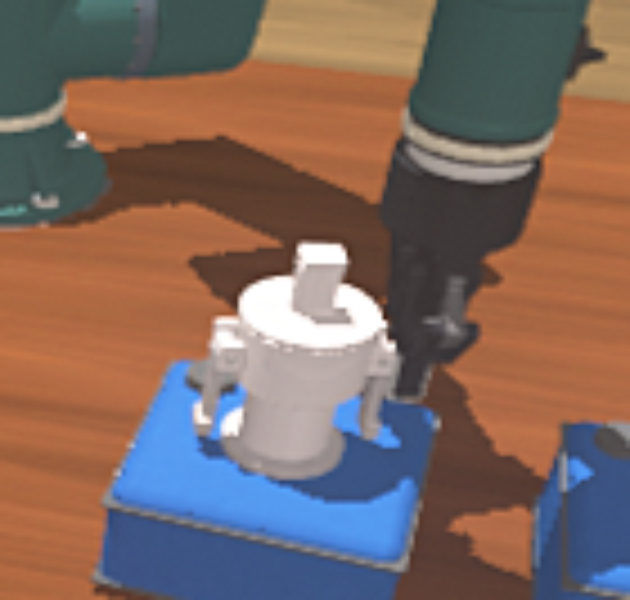

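Request:
servo_tool(steps=[[[0,0,0,-0.003,0,0,0],[0,0,0,-0.005,0,0,0],[0,0,0,-0.006,0,0,0],[0,0,0,-0.006,0,0,0]]])

```text
t: 55.7
tool_pos: [0.4688, 0.3506, 0.1261]
ee_rot: [[0.976, 0.001, -0.217], [0.217, 0.009, 0.976], [0.003, -1.0, 0.009]]
ft_force: [-2.4, 13.2, -4.2]
gripper_width: 0.0
```

Request:
servo_tool(steps=[[[0,0,0,-0.002,0,0,0],[0,0,0,-0.003,0,0,0],[0,0,0,-0.003,0,0,0]]])

```text
t: 56.0
tool_pos: [0.4688, 0.3506, 0.1262]
ee_rot: [[0.976, 0.0, -0.219], [0.219, 0.015, 0.976], [0.003, -1.0, 0.015]]
ft_force: [-2.2, 20.6, -5.9]
gripper_width: 0.0001
```

Request:
servo_tool(steps=[[[0,0,0,0.02,0,0,0],[0,0,0,0.04,0,0,0],[0,0,-0.04,0.04,0,0,0],[0,0,-0.09,0.04,0,0,0],[0,0,-0.14,0.04,0,0,0],[0,0,-0.16,0.0,0,0,0],[0,0,-0.16,-0.05,0,0,0],[0,0,-0.16,-0.1,0,0,0],[0,0,-0.16,-0.15,0,0,0],[0,0,-0.16,-0.2,0,0,0],[0,0,-0.16,-0.25,0,0,0],[0,0,-0.16,-0.25,0,0,0]]])

```text
t: 57.2
tool_pos: [0.5248, 0.0923, 0.2863]
ee_rot: [[0.979, 0.002, -0.205], [0.205, -0.004, 0.979], [0.001, -1.0, -0.004]]
ft_force: [0.4, 0.5, 0.0]
gripper_width: 0.0001
```

Request:
servo_tool(steps=[[[0,-0.04,0,0,0,0,0],[0,-0.08,0,0,0,0,0],[0,-0.1,0,0,0,0,0],[0,-0.1,0,0,0,0,0],[0,-0.1,0,0,0,0,0]]])

```text
t: 57.7
tool_pos: [0.4264, 0.0778, 0.2865]
ee_rot: [[0.977, 0.003, -0.215], [0.215, 0.001, 0.977], [0.003, -1.0, -0.0]]
ft_force: [-0.7, 0.4, 0.0]
gripper_width: -0.0
```

```bash
python3 go.py
python3 - <<'E'
from ov import *
im=r.camera("scene");t=r.camera("top");save(im,"s27f.png");save(t,"t27f.png")
m=[(capmodel((.482,.292),.15,np.radians(102.4),0,1.83,1.83),(255,0,0))]
ovc(im,"scene",m,(130,225,360,462),6.5,"s27.png")
ovc(t,"top",m,(215,275,195,285),7,"t27.png")
E
```

```text
t 57.7 pos [0.4264 0.0778 0.2865] jaw 12.41 down -1.0 F [-0.7  0.4  0. ] w -0.0 j [  3. -10.  86.   0. 104. -10.]
```

View pics/s27.png

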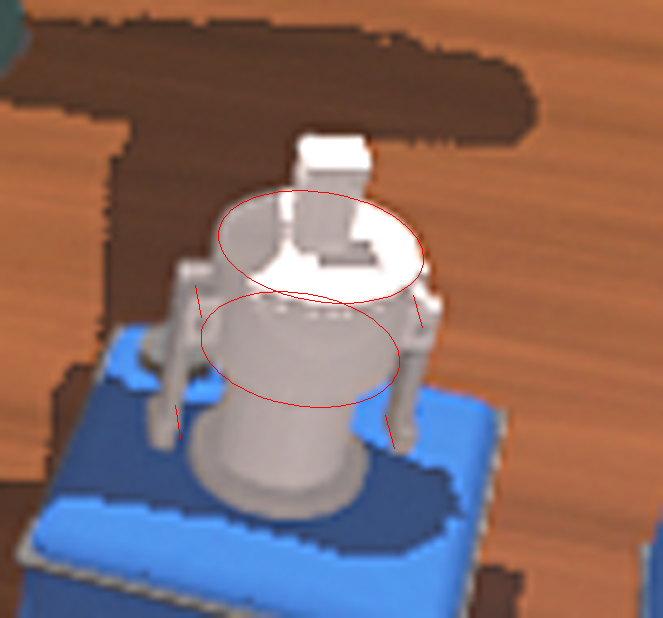

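View pics/t27.png

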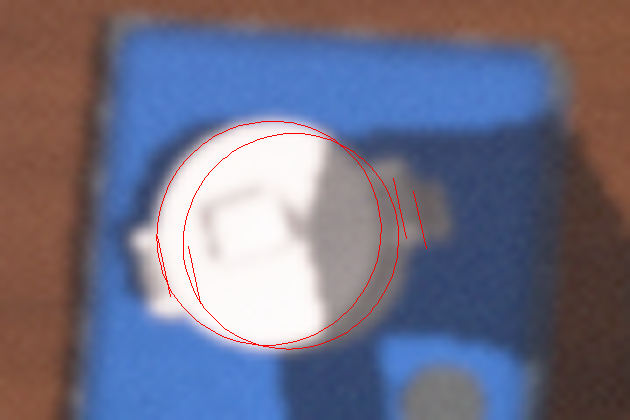

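View pics/s27f.png

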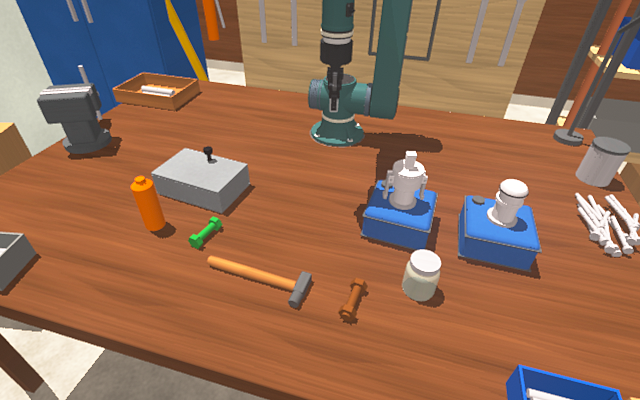

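View pics/t27f.png

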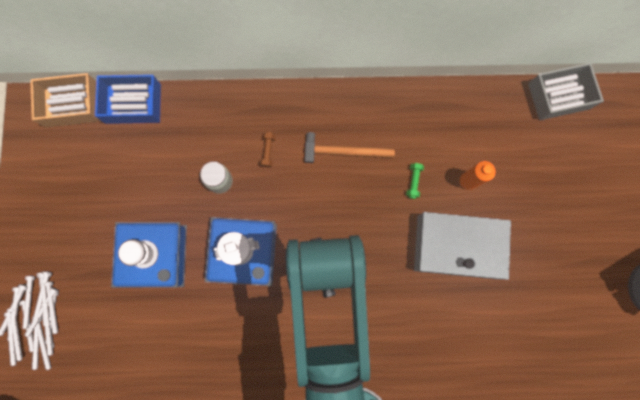

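```bash
python3 -c "
from plant import r
print(r.job_done())"
```

```text
the job is handed in; nothing more can be done
None
```

The job is handed in at about 58 s on the robot's clock; no verdict came back. All four steel bolts are in the soak bin with its lid shut, and the camlock cap is on the neck of the nearer blue can with both arms swung down one after the other.

**What the last checks showed**
- **Bolts:** the top view showed all four lying side by side in the bin before I shut it.
- **Lid:** I pressed it to a hard stop at 26 N, and it looked flat in both final views.
- **Cap:** the cap outline drawn at home height matched the pictures from both cameras.
- **Cam arms:** each arm was pushed to a hard stop of 20 to 23 N and looked upright afterwards.
- **Bystanders:** the hammer, tube, jar and the green and brown look-alikes appear where they started. I checked these by eye only.

**What disagreed or went wrong**
- **Tool height:** the fingertips sat about 23 mm higher than the stated tool position implies, so the first bolt grasp closed on nothing. I measured the offset and corrected for it.
- **Cap grip:** the fingers held the cap by its bead (18 mm reading), not by the web below it.
- **Cap force:** while lowering onto the cap before that grip, I pressed the fingertips on its top with about 64 N along z. That is under the wrist limit of 120 N. It is over the 40 N limit, which applies to the arm and gripper body; I took this to be fingertip contact.
- **Seal:** I did not feel the 5 to 20 N seal resistance during the push, only the final stop of about 25 N at home height. So the cap being home rests on that stop, the picture match and both arms going fully down.

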